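Zero the bow gauge on a phone frame

ROBOT

A 7-joint arm with a two-finger parallel gripper is mounted at the origin on the work surface. World frame = base frame: x ahead of the robot, y to its left, z up, the work surface at z = 0. Lengths are in m, angles in rad, forces in N, time in s.
With the tool pointing down it reaches from about 0.4 to 0.85 m from the base axis. Payload 10.4 kg.
Tool frame: the origin (TCP) lies where the fingers leave the gripper's body, on its centre line; the fingertips stand 70 mm ahead of it and the grasp point (between the pads) lies r.grip_depth ahead of it (r.grip_depth is the distance from the TCP to the grasp point, in m); z points along the fingers, y is the direction in which the jaws open and shut (so a half turn about z gives the same grasp; the last joint's range is limited). The gripper opens to 87 mm and grips with 3 to 60 N. Pads are 19 mm wide; open, the fingers measure 117 mm over their backs; the gripper's body (75 mm by 190 mm) begins 51 mm behind the grasp point.
Start: joints at [-1.231, 0.332, -0.065, 1.46, 0.022, 1.35, -0.088], TCP at [0.222, 0.584, 0.292] pointing down, gripper open.
Joint ranges: [-2.6, 2.6], [-0.5, 2.12], [-1.47, 1.34], [0.16, 2.42], [-1.27, 4.41], [0.06, 2.06], [-2.6, 2.6]. Speed limits (rad/s): [2.22, 2.22, 2.79, 2.79, 3.14, 3.14, 3.14].

INTERFACE

Orientations are given as a unit quaternion [x, y, z, w].
In Python, from bench import monitor, viewer, workorder, nets, r gives the robot as it stands.
- The arm moves only by the tool drive_tool, never from a script. Its argument "plan" is a list of rows, each an object of numbers: "rx", "ry", "rz": the turn, a rotation vector about the tool's x, y, z in units of 360 degrees (1.0 is 360 degrees); "x", "y", "z": the shift along the tool's x, y, z in units of 1000 mm (1.0 is 1000 mm); "fingers": the opening, from 0 (shut) to 1 (fully open). In form: [{"rx": .., "ry": .., "rz": .., "x": .., "y": .., "z": .., "fingers": ..}, ...]. A call has 1 to 12 rows; each row is the pose to reach, as a shift and turn from the pose commanded when the call began, along the tool's axes at that moment, turning the shorter way round; what a row does not reach only later rows make up. A row lasts 1/8 s, in which the tool goes at most 62.5 mm and 10.7 degrees, less where a joint would pass 70% of its speed; a pose out of reach is approached as far as the arm can. A call with a number of a shift or a turn outside -1 to 1 is refused whole. A call with a gripper value outside its range is refused whole. The fingers move at their own pace and stop on an object; "squeeze" is the grip in N (left out, the last holds). Time passes only in rows, so rows that repeat a pose let the fingers close. It gives the time, the measured TCP pose, the force and the opening at its end, in the units of the state.
- monitor.read_state(): the state, without advancing time (a new reading comes with each control period).
- viewer.camera(name): name is "side" or "top"; returns a dict with "color" (400x640x3 uint8, red, green, blue), "depth" (400x640 float32, m along the optical axis (not along the pixel's ray), 0 where there is no reading), "camera_matrix" (3x3 intrinsics, pixels), "D" ([k1, k2, p1, p2, k3] as OpenCV has them; the pictures are not rectified), "xyz" and "rotation" of the camera in the world. Camera axes: x right, y down, z forward; pixel columns grow to the right and rows downward; lengths in m; the calibration is good to about 2 mm. A picture is of the moment at which its call begins.
- workorder.close_job(): hands the job in, once; it reports no verdict.
Trained networks look in the newest picture that a camera, given by its name, has taken for a name from the list of things; names that differ only in an ending like _2 or _b are one class to them, and where a whole thing is asked for, a point or a joint stands for the part that bears it (a point fixed in the world has none). Each returns a list of dicts, best first, with "confidence" (0 to 1); they miss things now and then, are a little off and sometimes report something else, mostly with a low value. They report only what shows in the picture. A call takes as long as a camera call. They do not tell look-alikes from the thing itself.
- nets.find_in(label, camera): "centre" ([x, y, z] in m, in world coordinates, good to about 4 mm: the middle of the surface that is visible of it).
- nets.regions_of(label, camera): "region" (400x640 bool, what is visible of it).
The state is a dict: "time": time; "joint_positions": joint angles; "joint_vel": joint speeds; "joint_torque": joint torques, N m; "ee_pos": TCP position; "eef_rot": TCP orientation; "ft_force": force on the tool from outside, world axes, zero at the start; "torque": the same for the moment, N m; "width": finger opening in m.
Only numpy, scipy, OpenCV 4.12 (cv2) and the standard library are available. Lean on these libraries where they do the work, as an engineer would, in place of code of your own. Each camera call takes 0.05 s, during which the arm holds its last target.

TASK

Sweep every broken-glass chip along the lane into the white waste tray with the scraper block, never touching the sharp chips with the fingers. Then lay the straightedge flat on the plate, flush along the phone frame's edge and about centred on it, and while it lies flush there press the gauge's recessed red zero button fully in with the stylus. Tidy up: scraper standing on the tool mat, stylus upright and fully down in its holder, straightedge lying lengthwise on its cork pad; do not disturb the bottle, spool or multimeter.

Things in the scene. Friction and masses are not known exactly. Their poses are not given: they have to be found in the camera images.
- fixture: fixed light grey plate, top at z 20 mm, x -100 to 80 mm, y -110 to 110 mm; origin at table height, x points from the robot's side to the phone frame, y along the lane. The bare sweeping lane runs the full length along y between a low dark steel lip (x -98 to -90 mm, 6 mm above the plate) and the long edge of the phone frame (x about -10 to -6 mm)
- phone: bare gold-coloured phone frame with its dark innards, 76 x 160 x 8 mm, screwed down on the plate, long side along its y; origin at the centre of its underside, on the plate's top
- phone_edge (a point): middle of the phone frame's long edge that faces the lane, at the foot of that edge on the plate's top; x points into the phone, y along the edge (160 mm long), z up
- waste_tray: fixed white open tray, 96 mm (x) x 66 mm (y) x 16 mm high, walls and floor 3 to 5 mm, just beyond one end of the lane (2 to 6 mm gap) and lower than the plate, at either end from start to start; origin at the centre of its underside
- gauge: fixed yellow gauge readout 70 x 50 x 30 mm with a green display, at the other end of the lane from the tray; origin at the centre of its underside. A square black collar on its top (30 mm outside, 14 mm square well, rim at z 39 mm) surrounds the red zero button
- button_top (a point): top centre of the red round zero button, 12 mm across, 3 mm below the rim of its well when out
- zero_button (a joint): travel of the zero button in m: 0 out, 0.004 fully in (downward); springs back, needs 2.4 N to start and about 5 N for full travel; registers from 0.003
- tool_mat: fixed flat black rubber mat 190 (x) x 110 (y) x 2 mm where the scraper and the stylus holder live; origin at the centre of its underside
- holder: fixed blue block 44 x 44 x 45 mm on the tool mat with a 12 mm square hole 41 mm deep in its top, for the stylus; origin at the centre of its underside, hole on its z axis
- stylus: upright stylus tool: orange square handle 14 x 14 mm from z 6 to 42 mm, black square collar 24 x 24 mm from z 0 to 6 mm whose underside (the origin) rests on the holder's top, steel shank 8 mm across below it, ending in a pin 5 mm across and 12 mm long; pin end at z -35 mm; 40 g
- stylus_tip (a point): end of the stylus pin
- scraper: green scraper block 70 (x) x 30 (y) x 22 mm high with rubber foot, black handle fin on top 50 (x) x 12 (y) mm from z 22 to 50 mm; origin at the centre of its underside; about 0.12 kg
- rule_rest: fixed flat cork pad 210 (x) x 70 (y) x 2 mm on which the straightedge starts; origin at the centre of its underside
- straightedge: steel straightedge 180 (x) x 34 (y) x 8 mm thick with a red grip rib on top, 120 (x) x 12 (y) mm from z 8 to 34 mm; both long sides are true; origin at the centre of its underside; about 0.18 kg
- bottle: white cleaner bottle 60 mm across, 160 mm tall, bystander; origin at the centre of its underside
- spool: metal spool 52 mm across, 40 mm tall, bystander; origin at the centre of its underside
- multimeter: orange multimeter 150 x 78 x 34 mm lying flat, bystander; origin at the centre of its underside
- chip0: sharp black chip of broken cover glass, 14 x 12 x 6 mm, lying on the lane; origin at the centre of its underside; two to five of the five are present
- chip1: sharp black chip of broken cover glass, 14 x 12 x 6 mm, lying on the lane; origin at the centre of its underside; two to five of the five are present
- chip2: sharp black chip of broken cover glass, 14 x 12 x 6 mm, lying on the lane; origin at the centre of its underside; two to five of the five are present
- chip3: sharp black chip of broken cover glass, 14 x 12 x 6 mm, lying on the lane; origin at the centre of its underside; two to five of the five are present
- chip4: sharp black chip of broken cover glass, 14 x 12 x 6 mm, lying on the lane; origin at the centre of its underside; two to five of the five are present
Things that resemble listed ones, but are neither listed nor needed, are in the scene too. There is more than one size of the scraper; the job needs the middle-sized.

How it is judged:
On the way, in this order (a step that is already met when the one before it is completed fails the run):
1. the scraper block pushes a chip ((contact force between scraper and chip0 above 0.03 N or contact force between scraper and chip1 above 0.03 N or contact force between scraper and chip2 above 0.03 N or contact force between scraper and chip3 above 0.03 N or contact force between scraper and chip4 above 0.03 N)).
2. all chips lie in the waste tray (x of chip0 in the frame of waste_tray between -0.048 and 0.048 m and y of chip0 in the frame of waste_tray between -0.033 and 0.033 m and z of each of chip0, chip1, chip2, chip3, chip4 in the frame of waste_tray below 0.024 m and x of chip1 in the frame of waste_tray between -0.048 and 0.048 m and y of chip1 in the frame of waste_tray between -0.033 and 0.033 m and x of chip2 in the frame of waste_tray between -0.048 and 0.048 m and y of chip2 in the frame of waste_tray between -0.033 and 0.033 m and x of chip3 in the frame of waste_tray between -0.048 and 0.048 m and y of chip3 in the frame of waste_tray between -0.033 and 0.033 m and x of chip4 in the frame of waste_tray between -0.048 and 0.048 m and y of chip4 in the frame of waste_tray between -0.033 and 0.033 m), for 0.2 s.
3. the straightedge lies flush along the phone frame's edge (x of straightedge in the frame of phone_edge between -0.0192 and -0.0145 m and y of straightedge in the frame of phone_edge between -0.02 and 0.02 m and z of straightedge in the frame of phone_edge between -0.003 and 0.003 m and angle between the x axis of straightedge and the y axis of phone_edge, either way round below 0.022 rad and angle between straightedge's own z axis and vertical below 0.03 rad), for 0.2 s.
4. the zero button is pressed in by the stylus while the straightedge lies flush (all of step 3 and value of joint zero_button above 0.003 m and contact force between stylus and zero_button above 0.5 N), for 0.1 s.
At the end, for the whole second after the job is handed in: Chips in the tray; straightedge flat on the cork pad, its middle over the pad within 60 mm lengthwise and 35 mm across, lengthwise within 0.3 rad; scraper upright on the tool mat; stylus upright in its holder, collar down (6 mm aside, 4 mm height); button out; all at rest (all of step 2 and x of straightedge in the frame of rule_rest between -0.06 and 0.06 m and y of straightedge in the frame of rule_rest between -0.035 and 0.035 m and z of straightedge in the frame of rule_rest below 0.006 m and angle between straightedge's own z axis and vertical below 0.05 rad and angle between the x axis of straightedge and the x axis of rule_rest, either way round below 0.3 rad and x of scraper in the frame of tool_mat between -0.095 and 0.095 m and y of scraper in the frame of tool_mat between -0.055 and 0.055 m and z of scraper in the frame of tool_mat below 0.008 m and angle between each of scraper, stylus's own z axis and vertical below 0.1 rad and horizontal distance between stylus and holder below 0.006 m and z of stylus in the frame of holder between 0.041 and 0.05 m and value of joint zero_button below 0.001 m and linear speed of each of straightedge, scraper, stylus below 0.01 m/s); the robot touches nothing.
It fails at once if the fingers touch a glass chip (contact force between the fingers and chip0 above 0.3 N or contact force between the fingers and chip1 above 0.3 N or contact force between the fingers and chip2 above 0.3 N or contact force between the fingers and chip3 above 0.3 N or contact force between the fingers and chip4 above 0.3 N).
It fails at once if a bystander (bottle, spool, multimeter) is moved by more than 25 mm (distance of any of bottle, spool, multimeter from where it was at the start of the episode above 0.025 m).
Of chip0, chip1, chip2, chip3, chip4 only 2 to 5 are there at a start; the rules pass over those that are not, and their reading is None.
At some moment in a run one of scraper, straightedge may be knocked a few centimetres aside while the robot is not near it.
It also fails if it takes over 192 s, if anything falls off the work surface, if the arm or the gripper's body presses on something with over 40 N, if the wrist force passes 120 N, or if a joint passes its speed limit or range.

## Working session

There is one attempt and no reset: what is moved stays moved. The work goes in short steps, Python scripts to look and compute and a tool call to move; the robot and the scene stay as the last step left them, time stands still between calls to the robot, and variables do not carry over. Pictures are saved under pics/ and viewed, and the job is handed in when it is done.

Besides the shell and the picture viewer there is one more tool, called after ">>>" as name([rows], argument=value, ...), one row to a line, values as JSON. drive_tool: Moves the arm, as the interface text tells. Its arguments: {"type":"object","properties":{"plan":{"type":"array","items":{"type":"object","properties":{"rx":{"type":"number","minimum":-1,"maximum":1},"ry":{"type":"number","minimum":-1,"maximum":1},"rz":{"type":"number","minimum":-1,"maximum":1},"x":{"type":"number","minimum":-1,"maximum":1},"y":{"type":"number","minimum":-1,"maximum":1},"z":{"type":"number","minimum":-1,"maximum":1},"fingers":{"type":"number"}}}},"squeeze":{"type":"number"}},"required":["plan"]}

```bash
ls; mkdir -p pics; cat > h.py <<'E'
import numpy as np, cv2
from bench import monitor, viewer, workorder, nets, r
from scipy.spatial.transform import Rotation as R
def shot(n,fn=None):
    c=viewer.camera(n)
    if fn: cv2.imwrite('pics/'+fn,c['color'][:,:,::-1])
    return c
def cloud(c):
    K=np.array(c['camera_matrix']);D=np.array(c['D'])
    h,w=c['depth'].shape
    u,v=np.meshgrid(np.arange(w),np.arange(h))
    p=cv2.undistortPoints(np.stack([u,v],-1).reshape(-1,1,2).astype(np.float64),K,D).reshape(h,w,2)
    d=c['depth'][...,None]
    P=np.concatenate([p*d,d],-1)
    rot=np.array(c['rotation'])
    M=rot if rot.shape==(3,3) else R.from_quat(rot).as_matrix()
    return P@M.T+np.array(c['xyz'])
E
python3 - <<'E'
from h import *
for n in ('top','side'):
    c=shot(n,n+'0.png'); print(n,c['xyz'],c['rotation'],c['camera_matrix'],c['D'])
s=monitor.read_state(); print(s['time'],s['ee_pos'],s['eef_rot'],s['width'],r.grip_depth,s['ft_force'])
for l in ['fixture','phone','waste_tray','gauge','zero_button','tool_mat','holder','stylus','scraper','rule_rest','straightedge','bottle','spool','multimeter','chip0']:
  for n in ('top','side'):
    print(l,n,[(np.round(d['centre'],3).tolist(),round(d['confidence'],2)) for d in nets.find_in(l,n)])
E
```

```text
pics
top [0.44421059 0.10659387 1.02641326] [ 0.71121031 -0.69763013  0.05832682 -0.06395378] [[362.19955789   0.         317.29488641]
 [  0.         362.19955789 199.09583924]
 [  0.           0.           1.        ]] [-0.06175147  0.          0.          0.          0.        ]
side [ 0.17008703 -0.38072137  0.83143404] [ 0.8752234  -0.33833544  0.11759322 -0.32509223] [[406.13839665   0.         315.15918529]
 [  0.         406.13839665 197.29716959]
 [  0.           0.           1.        ]] [0.01965176 0.         0.         0.         0.        ]
0.1 [0.22171272 0.58408407 0.29152734] [ 1.80370176e-01  9.83598592e-01 -6.36863934e-04 -6.89049825e-05] 0.08724076891546689 0.051 [ 0.86366368  0.85000494 -0.21085207]
fixture top [([0.594, 0.002, 0.018], 0.77)]
fixture side [([0.588, -0.019, 0.016], 0.68)]
phone top [([0.66, 0.024, 0.032], 0.64)]
phone side [([0.658, 0.013, 0.03], 0.72)]
waste_tray top [([0.594, -0.138, 0.002], 0.91)]
waste_tray side [([0.594, -0.142, 0.0], 0.75)]
gauge top [([0.568, 0.156, 0.028], 0.83)]
gauge side [([0.569, 0.137, 0.03], 0.57), ([0.527, -0.318, 0.
[... 405 characters left out ...]
022], 0.61), ([0.415, 0.214, 0.018], 0.52)]
scraper side [([0.493, 0.311, 0.023], 0.98), ([0.432, 0.522, 0.032], 0.96), ([0.417, 0.212, 0.016], 0.67), ([0.747, -0.254, 0.034], 0.27)]
rule_rest top [([0.529, -0.312, 0.002], 0.64)]
rule_rest side [([0.529, -0.318, -0.0], 0.57)]
straightedge top [([0.524, -0.295, 0.009], 0.57)]
straightedge side [([0.516, -0.298, 0.01], 0.75)]
bottle top [([0.597, 0.483, 0.103], 0.59)]
bottle side [([0.594, 0.478, 0.084], 0.82)]
spool top [([0.773, 0.026, 0.041], 0.77)]
spool side [([0.771, 0.024, 0.043], 0.63)]
multimeter top [([0.752, -0.238, 0.04], 0.98)]
multimeter side [([0.745, -0.254, 0.033], 0.57)]
chip0 top [([0.533, -0.313, 0.003], 0.6)]
chip0 side []
```

View pics/top0.png

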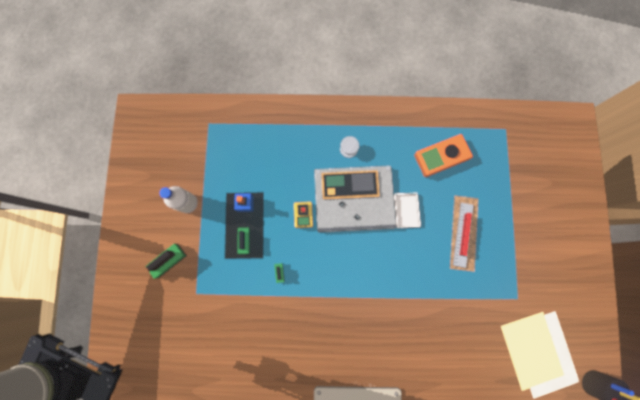

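View pics/side0.png

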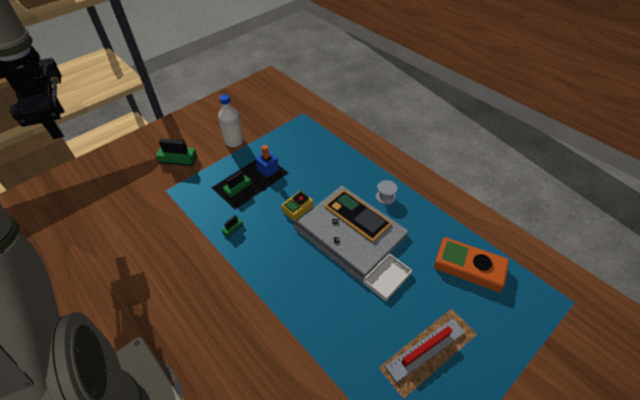

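The top view shows two chips, at about (342,204) and (357,217). The middle-sized scraper is on the mat at (243,240), the tray is at the -y end, and the gauge is at the +y end. Next I'll measure poses from depth and colour.

```bash
cat > m.py <<'E'
from h import *
def rect(P,mask,name):
    pts=P[mask][:,:2]
    (c,s,a)=cv2.minAreaRect((pts*1000).astype(np.float32))
    print(name,'c',np.round(c,1),'size',np.round(s,1),'ang',round(a,2),'n',len(pts),'zmed',round(float(np.median(P[mask][:,2]))*1000,1))
E
python3 - <<'E'
from m import *
for n in ('top','side'):
    c=shot(n); P=cloud(c); 
    np.savez(f'/tmp/{n}.npz',P=P,c=c['color'])
    for l in ['fixture','phone','waste_tray','gauge','tool_mat','holder','stylus','scraper','rule_rest','straightedge','chip0']:
        for d in nets.regions_of(l,n):
            m=d['region']&(c['depth']>0)
            if m.sum()<8: continue
            rect(P,m,f"{n} {l} {d['confidence']:.2f}")
    I=c['color']
    z=P[...,2]
    if n=='top': crop=I[150:280,200:500]
    else: crop=I[120:400,150:530]
    cv2.imwrite(f'pics/{n}crop.png',cv2.resize(crop[:,:,::-1],None,fx=2.6 if n=='top' else 2,fy=2.6 if n=='top' else 2,interpolation=cv2.INTER_CUBIC))
E
```

```text
top fixture 0.55 c [624.7  10.9] size [180.5 220.6] ang 3.73 n 3190 zmed 19.3
top phone 0.61 c [664.1  25. ] size [ 81.8 160.4] ang 3.16 n 1492 zmed 27.8
top waste_tray 0.74 c [ 595.9 -137.2] size [92.5 64. ] ang 4.5 n 726 zmed 2.7
top gauge 0.57 c [577.  156.3] size [74.7 52. ] ang 3.41 n 458 zmed 30.5
top tool_mat 0.81 c [546.1 324.7] size [189.1 111.5] ang 2.32 n 1909 zmed 1.4
top holder 0.67 c [603.4 322.8] size [40.5 44.3] ang 1.25 n 180 zmed 45.5
top stylus 0.56 c [607.5 324.4] size [26.4 27.1] ang 89.65 n 89 zmed 59.1
top stylus 0.44 c [776.8  23.2] size [50.  58.6] ang 31.31 n 296 zmed 38.7
top scraper 0.73 c [414.4 217.9] size [53.  22.8] ang 8.63 n 165 zmed 17.3
top scraper 0.69 c [438.7 542.5] size [ 57.2 113.4] ang 40.56 n 737 zmed 32.0
top scraper 0.58 c [500.7 319.7] size [66.3 29. ] ang 2.91 n 277 zmed 24.9
top rule_rest 0.56 c [ 533.5 -306.3] size [ 76.5 209.9] ang 83.17 n 954 zmed 1.5
top straightedge 0.90 c [ 528.9 -296.3] size [ 38. 177.] ang 78.08 n 784 zmed 11.1
side fixture 0.96 c [630.  18.] size [195.2 234.1] ang 3.74 n 4028 zmed 19.2
side fixture 0.70 c [579.
[... 456 characters left out ...]
der 0.90 c [605.1 322.1] size [45.6 48.6] ang 2.7 n 337 zmed 33.0
side stylus 0.51 c [604.1 318.8] size [19.4 24.6] ang 65.21 n 104 zmed 66.6
side scraper 0.96 c [498.2 329. ] size [70.5 53. ] ang 2.54 n 428 zmed 23.9
side scraper 0.82 c [413.1 216.4] size [52.6 22.3] ang 9.53 n 253 zmed 16.4
side scraper 0.78 c [435.  534.2] size [ 47.5 102.7] ang 41.97 n 818 zmed 31.4
side scraper 0.75 c [ 598.9 -135.4] size [107.8  70.6] ang 3.98 n 1207 zmed 3.0
side rule_rest 0.65 c [ 532.4 -303.4] size [ 72.3 213. ] ang 83.74 n 2114 zmed 1.2
side rule_rest 0.29 c [773.9  26.7] size [54.  50.8] ang 38.92 n 421 zmed 37.6
side straightedge 0.63 c [ 526.4 -296.8] size [ 37.9 179.9] ang 79.8 n 1581 zmed 10.4
```

View pics/topcrop.png

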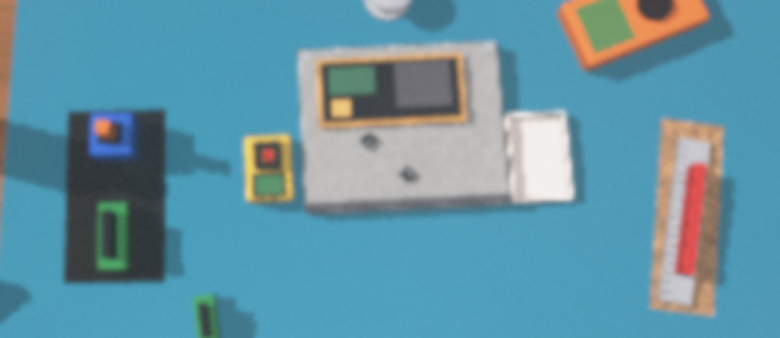

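View pics/sidecrop.png

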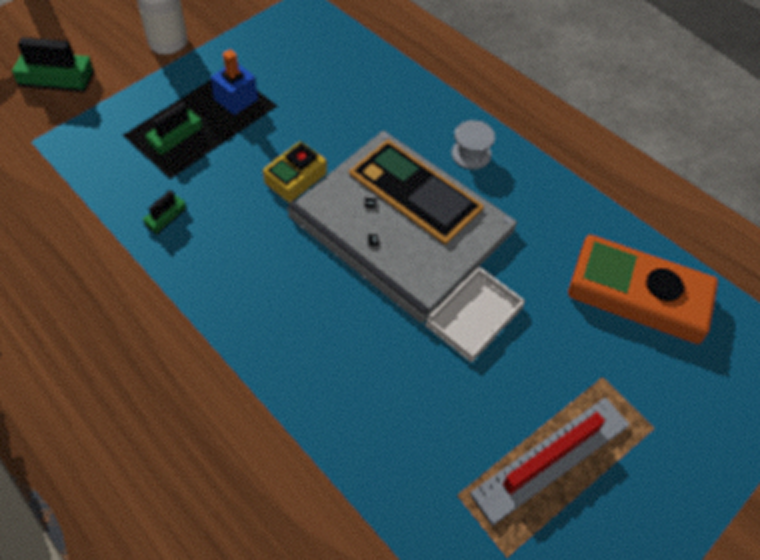

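```bash
cat > n.py <<'E'
from m import *
def near(P,x,y,rad): return np.hypot(P[...,0]-x,P[...,1]-y)<rad
E
python3 - <<'E'
from n import *
D={n:np.load(f'/tmp/{n}.npz') for n in('top','side')}
for n in D:
    P=D[n]['P'];C=D[n]['c'].astype(int);z=P[...,2]
    hsv=cv2.cvtColor(D[n]['c'],cv2.COLOR_RGB2HSV)
    H,S,V=hsv[...,0],hsv[...,1],hsv[...,2]
    sc=near(P,.5,.32,.055)
    rect(P,sc&(z>.012),n+' scraper>12');rect(P,sc&(z>.042)&(z<.06),n+' fin'); rect(P,sc&(z>.018)&(z<.028)&(S>100),n+' body green')
    st=near(P,.6,.32,.05)
    rect(P,st&(z>.075),n+' stylus top'); rect(P,st&(z>.042)&(z<.058),n+' holdertop');rect(P,st&(z>.03)&(z<.1)&(H<15)&(S>120),n+' orange')
    m=near(P,.63,.01,.2)&(z>.0145)&(z<.0235); rect(P,m,n+' plate')
    ph=near(P,.663,.025,.1)&(z>.0245)&(z<.035)&(P[...,0]>.60); rect(P,ph,n+' phone>24')
    gd=near(P,.663,.025,.1)&(z>.022)&(H>8)&(H<30)&(S>110); rect(P,gd,n+' gold')
    g=near(P,.577,.156,.06)&(z>.02)&(z<.045); rect(P,g,n+' gauge')
    g2=near(P,.577,.156,.06)&(z>.035)&(z<.045); rect(P,g2,n+' collar')
    red=near(P,.577,.156,.06)&((H<6)|(H>172))&(S>130); rect(P,red,n+' red')
    se=near(P,.528,-.296,.12); rect(P,se&(z>.02)&(z<.04),n+' rib'); rect(P,se&((H<6)|(H>172))&(S>130)&(z>.02),n+' ribred'); rect(P,se&(z>.0055)&(z<.0115)&(S<90),n+' se flat')
    rect(P,near(P,.528,-.296,.14)&(H>5)&(H<25)&(S>70)&(z>-.01)&(z<.01),n+' cork')
    tr=near(P,.595,-.138,.08)&(z<.018)&(z>-.01)&(S<40)&(V>130); rect(P,tr,n+' tray')
    m=near(P,.545,.32,.13)&(V<70)&(S<120)&(z<.01); rect(P,m,n+' mat')
    ch=near(P,.58,.01,.12)&(z>.0125)&(z<.032)&(V<75)&(P[...,0]<.617)&(P[...,0]>.55)
    k,lab=cv2.connectedComponents(ch.astype(np.uint8))
    for i in range(1,k):
        if (lab==i).sum()>4: rect(P,lab==i,n+' chip?')
E
```

```text
top scraper>12 c [500.9 320.3] size [66.6 31.1] ang 1.09 n 273 zmed 25.0
top fin c [501.9 320.1] size [48.8 11. ] ang 2.68 n 93 zmed 50.8
top body green c [500.9 320.3] size [66.6 31.1] ang 1.09 n 158 zmed 23.4
top stylus top c [605.6 322.9] size [14.6 13.9] ang 84.14 n 36 zmed 87.1
top holdertop c [605.1 323.3] size [43.3 44.9] ang 0.98 n 215 zmed 46.6
top orange c [604.2 320.5] size [ 9.3 11.4] ang 89.12 n 25 zmed 87.2
top plate c [6.256e+02 5.000e-01] size [180.6 335.4] ang 3.82 n 3177 zmed 19.1
top phone>24 c [656.2  23.3] size [101.6 163.7] ang 9.24 n 1448 zmed 27.9
top gold c [661.6  24.6] size [ 68.7 153.9] ang 3.55 n 145 zmed 27.5
top gauge c [579.4 138.3] size [76.8 83.7] ang 5.43 n 510 zmed 30.0
top collar c [583.4 154.9] size [39.1 27.7] ang 1.2 n 95 zmed 38.1
top red c [588.6 156.7] size [11.5  8.6] ang 2.59 n 17 zmed 35.0
top rib c [ 529.1 -297.4] size [ 14.6 120.5] ang 80.83 n 284 zmed 34.4
top ribred c [ 527.7 -296.9] size [ 13.7 113. ] ang 80.98 n 249 zmed 34.8
top se flat c [ 537.8 -308. ] size [ 57.7 202.2] ang 81.34 n 410 zmed 9.1
top cork c [ 534.6 -303. ] size [ 
[... 968 characters left out ...]
red c [586.4 155.2] size [21.2 13.2] ang 51.74 n 27 zmed 35.7
side rib c [ 526.7 -297.4] size [ 13.1 121.6] ang 80.84 n 462 zmed 35.4
side ribred c [ 525.6 -297.7] size [ 12.  119.4] ang 80.85 n 426 zmed 35.3
side se flat c [ 537.4 -294. ] size [ 49.1 200.6] ang 79.29 n 961 zmed 9.3
side cork c [ 531.9 -303.4] size [ 68.9 209.4] ang 83.92 n 1870 zmed 1.2
side tray c [ 594.5 -135.3] size [97.7 70.4] ang 3.96 n 730 zmed 2.6
side mat c [545.2 290.1] size [183.8 178.6] ang 3.18 n 918 zmed 1.3
side chip? c [606.6  47.6] size [12.8 15.2] ang 44.3 n 35 zmed 24.3
side chip? c [569.2   3.6] size [18.1 12.2] ang 45.98 n 38 zmed 24.6
side chip? c [ 579.8 -101.7] size [54.9  2. ] ang 2.91 n 26 zmed 16.8
```

The picture and depth readings agree: there are two chips, at about (607,48) and (569,4) mm. The lane yaw is about 3.85°. Next I'll write a helper that works out the moves.

```bash
cat > p.py <<'E'
from h import *
import sys
def rot(a):
    a=np.radians(a); y=np.array([np.cos(a),np.sin(a),0]); z=np.array([0,0,-1.]); return np.stack([np.cross(y,z),y,z],1)
O=np.array([634.7,11.6]); YAW=3.85
def fx(x,y,yaw=YAW,o=O):
    a=np.radians(yaw); return (o+x*np.array([np.cos(a),np.sin(a)])+y*np.array([-np.sin(a),np.cos(a)]))
def go(*targets):
    """targets: (x,y,z mm, yaw deg of tool y)"""
    s=monitor.read_state(); p0=np.array(s['ee_pos']); M0=R.from_quat(s['eef_rot']).as_matrix()
    y=M0[:,1]
    print('t',round(s['time'],2),'tcp',np.round(p0*1000,1),'yawY',round(np.degrees(np.arctan2(y[1],y[0])),2),'tilt',np.round(np.degrees(np.arccos(-M0[2,2])),2),'w',round(s['width']*1000,1),'f',np.round(s['ft_force'],1))
    for t in targets:
        d=M0.T@(np.array(t[:3])/1000-p0)
        rv=R.from_matrix(M0.T@rot(t[3])).as_rotvec()/(2*np.pi)
        print(t,'-> xyz',np.round(d,4),'r',np.round(rv,4), 'rows>=',int(np.ceil(max(np.linalg.norm(d)/.0625,np.linalg.norm(rv)*360/10.7))))
E
python3 - <<'E'
from p import *
go((500,319.7,290,91.5),(500,319.7,150,91.5),(500,319.7,96,91.5))
E
```

```text
t 2.8 tcp [221.8 584.3 292.3] yawY 69.21 tilt 0.01 w 87.1 f [-0.8 -0.8 -0.5]
(500, 319.7, 290, 91.5) -> xyz [-0.354  -0.1487  0.0023] r [ 0.      0.     -0.0619] rows>= 7
(500, 319.7, 150, 91.5) -> xyz [-0.354  -0.1487  0.1423] r [ 0.      0.     -0.0619] rows>= 7
(500, 319.7, 96, 91.5) -> xyz [-0.354  -0.1487  0.1963] r [ 0.      0.     -0.0619] rows>= 7
```

>>> drive_tool([
  {"x":-0.354,"y":-0.149,"z":0.0,"rz":-0.062,"fingers":1},
  {"x":-0.354,"y":-0.149,"z":0.0,"rz":-0.062,"fingers":1},
  {"x":-0.354,"y":-0.149,"z":0.0,"rz":-0.062,"fingers":1},
  {"x":-0.354,"y":-0.149,"z":0.0,"rz":-0.062,"fingers":1},
  {"x":-0.354,"y":-0.149,"z":0.0,"rz":-0.062,"fingers":1},
  {"x":-0.354,"y":-0.149,"z":0.0,"rz":-0.062,"fingers":1},
  {"x":-0.354,"y":-0.149,"z":0.0,"rz":-0.062,"fingers":1},
  {"x":-0.354,"y":-0.149,"z":0.0,"rz":-0.062,"fingers":1},
  {"x":-0.354,"y":-0.149,"z":0.05,"rz":-0.062,"fingers":1},
  {"x":-0.354,"y":-0.149,"z":0.1,"rz":-0.062,"fingers":1},
  {"x":-0.354,"y":-0.149,"z":0.14,"rz":-0.062,"fingers":1},
  {"x":-0.354,"y":-0.149,"z":0.14,"rz":-0.062,"fingers":1},
], squeeze=25)

```text
validation failed for argument at $.pl...
```

```bash
python3 - <<'E'
from p import *
from n import near,rect
go((500,319.7,96,91.5))
c=shot('side','s1.png');P=cloud(c);z=P[...,2]
hs=cv2.cvtColor(c['color'],cv2.COLOR_RGB2HSV)
rect(P,near(P,.5,.32,.06)&(z>.012)&(z<.035)&(hs[...,0]>40)&(hs[...,0]<85)&(hs[...,1]>90),'scr')
E
```

```text
t 2.8 tcp [221.8 584.3 292.3] yawY 69.21 tilt 0.01 w 87.1 f [-0.8 -0.8 -0.5]
(500, 319.7, 96, 91.5) -> xyz [-0.354  -0.1487  0.1963] r [ 0.      0.     -0.0619] rows>= 7
scr c [499.2 318.7] size [70.4 33.9] ang 0.75 n 220 zmed 22.6
```

View pics/s1.png

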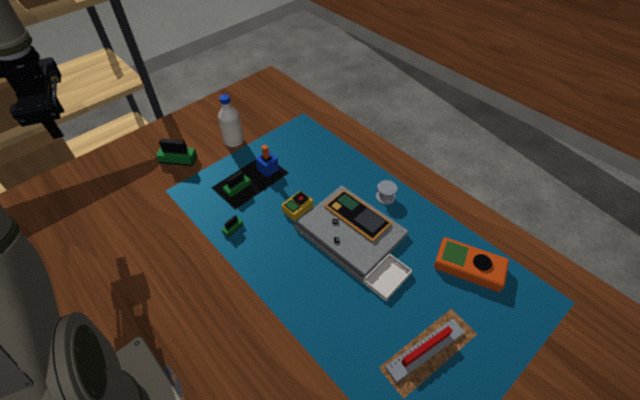

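The move was refused by validation and the scene hasn't changed. I'll retry with every key given.

>>> drive_tool([
  {"rx":0,"ry":0,"rz":-0.062,"x":-0.354,"y":-0.149,"z":0,"fingers":1},
  {"rx":0,"ry":0,"rz":-0.062,"x":-0.354,"y":-0.149,"z":0,"fingers":1},
])

```text
time: 3.1
ee_pos: [0.3097, 0.5007, 0.2922]
eef_rot: [-0.002, 1.0, 0.0, 0.0]
ft_force: [1.4, 0.5, 0.9]
width: 0.0871
```

```bash
python3 - <<'E'
from p import *
go((499.7,319.3,292,91.2),(499.7,319.3,96,91.2))
E
```

```text
t 3.1 tcp [309.7 500.7 292.2] yawY 90.28 tilt 0.01 w 87.1 f [1.4 0.5 0.9]
(499.7, 319.3, 292, 91.2) -> xyz [-0.1891 -0.1823  0.0002] r [ 0.      0.     -0.0025] rows>= 5
(499.7, 319.3, 96, 91.2) -> xyz [-0.1891 -0.1823  0.1962] r [ 0.      0.     -0.0025] rows>= 6
```

>>> drive_tool([
  {"rx":0,"ry":0,"rz":-0.0025,"x":-0.189,"y":-0.182,"z":0,"fingers":1},
  {"rx":0,"ry":0,"rz":-0.0025,"x":-0.189,"y":-0.182,"z":0,"fingers":1},
  {"rx":0,"ry":0,"rz":-0.0025,"x":-0.189,"y":-0.182,"z":0,"fingers":1},
  {"rx":0,"ry":0,"rz":-0.0025,"x":-0.189,"y":-0.182,"z":0,"fingers":1},
  {"rx":0,"ry":0,"rz":-0.0025,"x":-0.189,"y":-0.182,"z":0,"fingers":1},
  {"rx":0,"ry":0,"rz":-0.0025,"x":-0.189,"y":-0.182,"z":0.05,"fingers":1},
  {"rx":0,"ry":0,"rz":-0.0025,"x":-0.189,"y":-0.182,"z":0.1,"fingers":1},
  {"rx":0,"ry":0,"rz":-0.0025,"x":-0.189,"y":-0.182,"z":0.1,"fingers":1},
])

```text
time: 4.1
ee_pos: [0.4954, 0.3187, 0.189]
eef_rot: [-0.007, 1.0, -0.002, -0.003]
ft_force: [-0.0, -0.8, 0.8]
width: 0.0872
```

```bash
python3 - <<'E'
from p import *
go((499.7,319.3,96,91.2))
c=shot('side','s2.png')
E
```

```text
t 4.1 tcp [495.4 318.7 189. ] yawY 90.83 tilt 0.4 w 87.2 f [-0.  -0.8  0.8]
(499.7, 319.3, 96, 91.2) -> xyz [-0.0049  0.0009  0.093 ] r [-0.0006 -0.0009 -0.001 ] rows>= 2
```

View pics/s2.png

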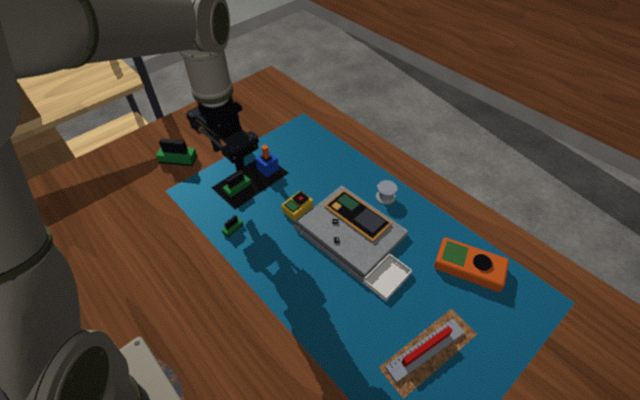

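The gripper is over the middle scraper at (237,182), with the stylus to its right at (266,160). I'll go down and grip.

>>> drive_tool([
  {"rx":0,"ry":0,"rz":0,"x":0,"y":0,"z":0.05,"fingers":1},
  {"rx":0,"ry":0,"rz":0,"x":0,"y":0,"z":0.08,"fingers":1},
  {"rx":0,"ry":0,"rz":0,"x":0,"y":0,"z":0.093,"fingers":1},
  {"rx":0,"ry":0,"rz":0,"x":0,"y":0,"z":0.093,"fingers":1},
  {"rx":0,"ry":0,"rz":0,"x":0,"y":0,"z":0.093,"fingers":1},
])

```text
time: 4.78
ee_pos: [0.4986, 0.3199, 0.1014]
eef_rot: [-0.007, 1.0, 0.001, 0.001]
ft_force: [0.0, 0.2, 0.8]
width: 0.0869
```

```bash
python3 - <<'E'
from p import *
go((499.7,319.3,96,91.2))
E
```

```text
t 4.78 tcp [498.6 319.9 101.4] yawY 90.77 tilt 0.18 w 86.9 f [0.  0.2 0.8]
(499.7, 319.3, 96, 91.2) -> xyz [-0.0011 -0.0007  0.0054] r [ 0.0003  0.0004 -0.0012] rows>= 1
```

>>> drive_tool([
  {"rx":0,"ry":0,"rz":0,"x":0,"y":0,"z":0.003,"fingers":1},
  {"rx":0,"ry":0,"rz":0,"x":0,"y":0,"z":0.003,"fingers":1},
  {"rx":0,"ry":0,"rz":0,"x":0,"y":0,"z":0.003,"fingers":1},
])

```text
time: 5.15
ee_pos: [0.4976, 0.3192, 0.0965]
eef_rot: [-0.007, 1.0, 0.0, 0.0]
ft_force: [-0.4, -0.4, 0.2]
width: 0.0868
```

```bash
python3 - <<'E'
from p import *
go((499.7,319.3,96,91.2))
E
```

```text
t 5.15 tcp [497.6 319.2  96.5] yawY 90.77 tilt 0.01 w 86.8 f [-0.4 -0.4  0.2]
(499.7, 319.3, 96, 91.2) -> xyz [-0.0021  0.0001  0.0005] r [ 0.      0.     -0.0012] rows>= 1
```

>>> drive_tool([
  {"rx":0,"ry":0,"rz":0,"x":0,"y":0,"z":0,"fingers":0},
  {"rx":0,"ry":0,"rz":0,"x":0,"y":0,"z":0,"fingers":0},
  {"rx":0,"ry":0,"rz":0,"x":0,"y":0,"z":0,"fingers":0},
  {"rx":0,"ry":0,"rz":0,"x":0,"y":0,"z":0,"fingers":0},
  {"rx":0,"ry":0,"rz":0,"x":0,"y":0,"z":0,"fingers":0},
], squeeze=30)

```text
time: 5.78
ee_pos: [0.4976, 0.3192, 0.0963]
eef_rot: [-0.007, 1.0, 0.0, 0.0]
ft_force: [0.2, -0.0, 0.3]
width: 0.0444
```

```bash
python3 - <<'E'
from p import *
a=fx(-50,75)
go((499.7,319.3,96,91.2),(497.6,319.2,160,91),(*a,170,93.85),(*a,115,93.85))
print(fx(-50,75),fx(-50,-109))
E
```

```text
t 5.78 tcp [497.6 319.2  96.3] yawY 90.77 tilt 0.0 w 44.4 f [ 0.2 -0.   0.3]
(499.7, 319.3, 96, 91.2) -> xyz [-0.0021  0.0001  0.0003] r [ 0.      0.     -0.0012] rows>= 1
(497.6, 319.2, 160, 91) -> xyz [-0.      0.     -0.0637] r [ 0.      0.     -0.0006] rows>= 2
(np.float64(579.7769907437314), np.float64(83.07351295575052), 170, 93.85) -> xyz [-0.079  -0.2372 -0.0737] r [ 0.      0.     -0.0086] rows>= 5
(np.float64(579.7769907437314), np.float64(83.07351295575052), 115, 93.85) -> xyz [-0.079  -0.2372 -0.0187] r [ 0.      0.     -0.0086] rows>= 5
[579.77699074  83.07351296] [ 592.13160103 -100.51124568]
```

Fingers are still closing, so I'll hold longer.

>>> drive_tool([
  {"rx":0,"ry":0,"rz":0,"x":0,"y":0,"z":0,"fingers":0},
  {"rx":0,"ry":0,"rz":0,"x":0,"y":0,"z":0,"fingers":0},
  {"rx":0,"ry":0,"rz":0,"x":0,"y":0,"z":0,"fingers":0},
  {"rx":0,"ry":0,"rz":0,"x":0,"y":0,"z":0,"fingers":0},
  {"rx":0,"ry":0,"rz":0,"x":0,"y":0,"z":0,"fingers":0},
  {"rx":0,"ry":0,"rz":0,"x":0,"y":0,"z":0,"fingers":0},
  {"rx":0,"ry":0,"rz":0,"x":0,"y":0,"z":0,"fingers":0},
])

```text
time: 6.65
ee_pos: [0.4976, 0.3193, 0.0963]
eef_rot: [-0.007, 1.0, 0.0, 0.0]
ft_force: [-0.8, 0.1, -0.3]
width: 0.0117
```

>>> drive_tool([
  {"rx":0,"ry":0,"rz":0,"x":0,"y":0,"z":-0.04,"fingers":0},
  {"rx":0,"ry":0,"rz":0,"x":0,"y":0,"z":-0.075,"fingers":0},
  {"rx":0,"ry":0,"rz":-0.0086,"x":-0.027,"y":-0.08,"z":-0.075,"fingers":0},
  {"rx":0,"ry":0,"rz":-0.0086,"x":-0.04,"y":-0.12,"z":-0.075,"fingers":0},
  {"rx":0,"ry":0,"rz":-0.0086,"x":-0.053,"y":-0.16,"z":-0.075,"fingers":0},
  {"rx":0,"ry":0,"rz":-0.0086,"x":-0.066,"y":-0.2,"z":-0.075,"fingers":0},
  {"rx":0,"ry":0,"rz":-0.0086,"x":-0.078,"y":-0.237,"z":-0.075,"fingers":0},
  {"rx":0,"ry":0,"rz":-0.0086,"x":-0.078,"y":-0.237,"z":-0.075,"fingers":0},
  {"rx":0,"ry":0,"rz":-0.0086,"x":-0.078,"y":-0.237,"z":-0.06,"fingers":0},
  {"rx":0,"ry":0,"rz":-0.0086,"x":-0.078,"y":-0.237,"z":-0.05,"fingers":0},
  {"rx":0,"ry":0,"rz":-0.0086,"x":-0.078,"y":-0.237,"z":-0.045,"fingers":0},
  {"rx":0,"ry":0,"rz":-0.0086,"x":-0.078,"y":-0.237,"z":-0.045,"fingers":0},
])

```text
time: 8.15
ee_pos: [0.5784, 0.0836, 0.1407]
eef_rot: [-0.034, 0.999, -0.0, -0.001]
ft_force: [-0.0, -0.8, -0.8]
width: 0.0114
```

```bash
python3 - <<'E'
from p import *
from n import near,rect
go((*fx(-51.5,75),115,93.85))
for n in('side','top'):
    c=shot(n,n+'3.png');P=cloud(c);z=P[...,2]
    hs=cv2.cvtColor(c['color'],cv2.COLOR_RGB2HSV)
    rect(P,near(P,.58,.083,.055)&(z>.03)&(z<.08)&(hs[...,0]>40)&(hs[...,0]<85)&(hs[...,1]>90),'scr')
E
```

```text
t 8.15 tcp [578.4  83.6 140.7] yawY 93.9 tilt 0.06 w 11.4 f [-0.  -0.8 -0.8]
(np.float64(578.2803758635171), np.float64(82.97279602410141), 115, 93.85) -> xyz [ 0.0001 -0.0007  0.0257] r [-0.     -0.0002  0.0002] rows>= 1
scr c [578.3  83.6] size [70.  32.1] ang 4.46 n 203 zmed 66.5
scr c [0. 0.] size [0. 0.] ang 0.0 n 0 zmed nan
  return _methods._mean(a, axis=axis, dtype=dtype,
  ret = ret.dtype.type(ret / rcount)
```

View pics/side3.png

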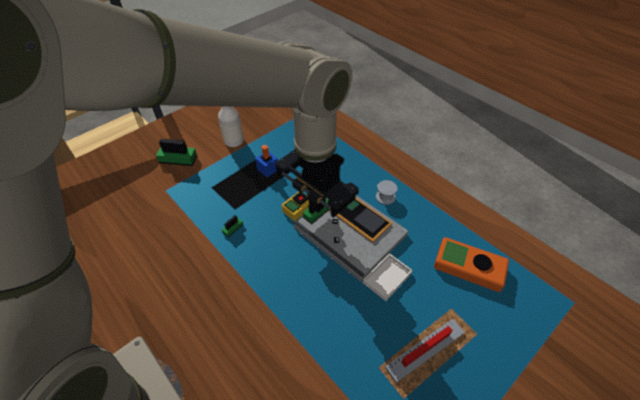

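The scraper hangs above the gauge end of the lane at (315,208) and is in line with it. I'll lower it and sweep.

>>> drive_tool([
  {"rx":0,"ry":0,"rz":0,"x":0,"y":0,"z":0.02,"fingers":0},
  {"rx":0,"ry":0,"rz":0,"x":0,"y":0,"z":0.0255,"fingers":0},
  {"rx":0,"ry":0,"rz":0,"x":0,"y":0,"z":0.0255,"fingers":0},
  {"rx":0,"ry":0,"rz":0,"x":0,"y":0,"z":0.0255,"fingers":0},
  {"rx":0,"ry":0,"rz":0,"x":0,"y":0,"z":0.0255,"fingers":0},
])

```text
time: 8.88
ee_pos: [0.5791, 0.0833, 0.1164]
eef_rot: [-0.034, 0.999, 0.0, 0.0]
ft_force: [0.4, -0.5, -1.2]
width: 0.0115
```

```bash
python3 - <<'E'
from p import *
go((*fx(-50.5,0),115,93.85),(*fx(-50.5,-109),115,93.85))
E
```

```text
t 8.88 tcp [579.1  83.3 116.4] yawY 93.86 tilt 0.06 w 11.5 f [ 0.4 -0.5 -1.2]
(np.float64(584.3139656994483), np.float64(8.209196634480348), 115, 93.85) -> xyz [-0.0002 -0.0752  0.0013] r [0.     0.0001 0.    ] rows>= 2
(np.float64(591.6327293992828), np.float64(-100.5448179944334), 115, 93.85) -> xyz [-0.0002 -0.1842  0.0013] r [0.     0.0001 0.    ] rows>= 3
```

>>> drive_tool([
  {"rx":0,"ry":0,"rz":0,"x":0,"y":-0.005,"z":0.0005,"fingers":0},
  {"rx":0,"ry":0,"rz":0,"x":0,"y":-0.015,"z":0.0005,"fingers":0},
  {"rx":0,"ry":0,"rz":0,"x":0,"y":-0.025,"z":0.0005,"fingers":0},
  {"rx":0,"ry":0,"rz":0,"x":0,"y":-0.035,"z":0.0005,"fingers":0},
  {"rx":0,"ry":0,"rz":0,"x":0,"y":-0.045,"z":0.0005,"fingers":0},
  {"rx":0,"ry":0,"rz":0,"x":0,"y":-0.055,"z":0.0005,"fingers":0},
  {"rx":0,"ry":0,"rz":0,"x":0,"y":-0.065,"z":0.0005,"fingers":0},
  {"rx":0,"ry":0,"rz":0,"x":0,"y":-0.075,"z":0.0005,"fingers":0},
  {"rx":0,"ry":0,"rz":0,"x":0,"y":-0.085,"z":0.0005,"fingers":0},
  {"rx":0,"ry":0,"rz":0,"x":0,"y":-0.095,"z":0.0005,"fingers":0},
  {"rx":0,"ry":0,"rz":0,"x":0,"y":-0.105,"z":0.0005,"fingers":0},
  {"rx":0,"ry":0,"rz":0,"x":0,"y":-0.11,"z":0.0005,"fingers":0},
])

```text
time: 10.38
ee_pos: [0.5862, -0.0274, 0.1153]
eef_rot: [-0.033, 0.999, -0.0, 0.0]
ft_force: [-0.5, 0.7, -0.8]
width: 0.0119
```

```bash
python3 - <<'E'
from p import *
go((*fx(-50.5,-109),115,93.85))
shot('side','side4.png')
c=cv2.imread('pics/side4.png')[150:330,240:460]; cv2.imwrite('pics/side4c.png',cv2.resize(c,None,fx=3,fy=3))
E
```

```text
t 10.38 tcp [586.2 -27.4 115.3] yawY 93.82 tilt 0.01 w 11.9 f [-0.5  0.7 -0.8]
(np.float64(591.6327293992828), np.float64(-100.5448179944334), 115, 93.85) -> xyz [-0.0006 -0.0733  0.0003] r [-0.      0.     -0.0001] rows>= 2
```

View pics/side4c.png

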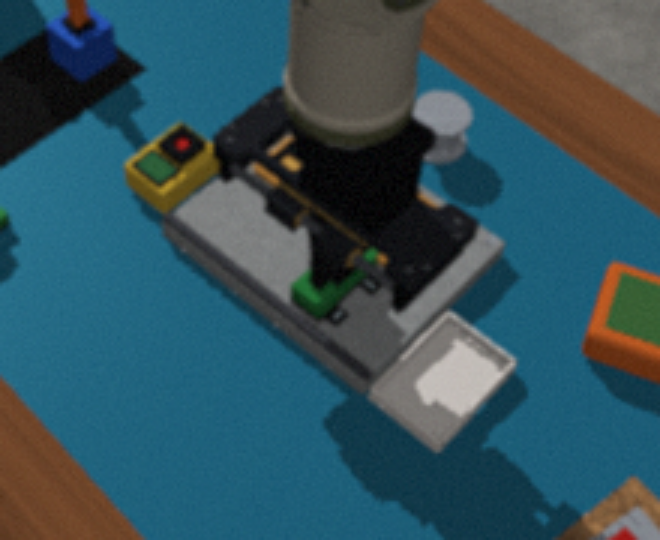

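The crop shows both chips ahead of the scraper, at crop pixels (337,314) and (371,285). I'll carry on.

>>> drive_tool([
  {"rx":0,"ry":0,"rz":0,"x":0,"y":-0.005,"z":0,"fingers":0},
  {"rx":0,"ry":0,"rz":0,"x":0,"y":-0.014,"z":0,"fingers":0},
  {"rx":0,"ry":0,"rz":0,"x":0,"y":-0.023,"z":0,"fingers":0},
  {"rx":0,"ry":0,"rz":0,"x":0,"y":-0.032,"z":0,"fingers":0},
  {"rx":0,"ry":0,"rz":0,"x":0,"y":-0.041,"z":0,"fingers":0},
  {"rx":0,"ry":0,"rz":0,"x":0,"y":-0.05,"z":0,"fingers":0},
  {"rx":0,"ry":0,"rz":0,"x":0,"y":-0.059,"z":0,"fingers":0},
  {"rx":0,"ry":0,"rz":0,"x":0,"y":-0.066,"z":0,"fingers":0},
  {"rx":0,"ry":0,"rz":0,"x":0,"y":-0.073,"z":0,"fingers":0},
  {"rx":0,"ry":0,"rz":0,"x":0,"y":-0.076,"z":0,"fingers":0},
  {"rx":0,"ry":0,"rz":0,"x":0,"y":-0.076,"z":0,"fingers":0},
])

```text
time: 11.8
ee_pos: [0.5913, -0.1025, 0.1152]
eef_rot: [-0.034, 0.999, 0.0, -0.0]
ft_force: [-0.1, -0.3, -0.7]
width: 0.0117
```

```bash
python3 - <<'E'
from p import *
go((499,319,116,91),(499,319,170,91))
shot('side','side5.png')
c=cv2.imread('pics/side5.png')[150:330,240:460]; cv2.imwrite('pics/side5c.png',cv2.resize(c,None,fx=3,fy=3))
E
```

```text
t 11.8 tcp [ 591.3 -102.5  115.2] yawY 93.85 tilt 0.01 w 11.7 f [-0.1 -0.3 -0.7]
(499, 319, 116, 91) -> xyz [ 0.0638  0.4267 -0.0007] r [ 0.     -0.      0.0079] rows>= 7
(499, 319, 170, 91) -> xyz [ 0.0638  0.4267 -0.0547] r [ 0.     -0.      0.0079] rows>= 7
```

View pics/side5c.png

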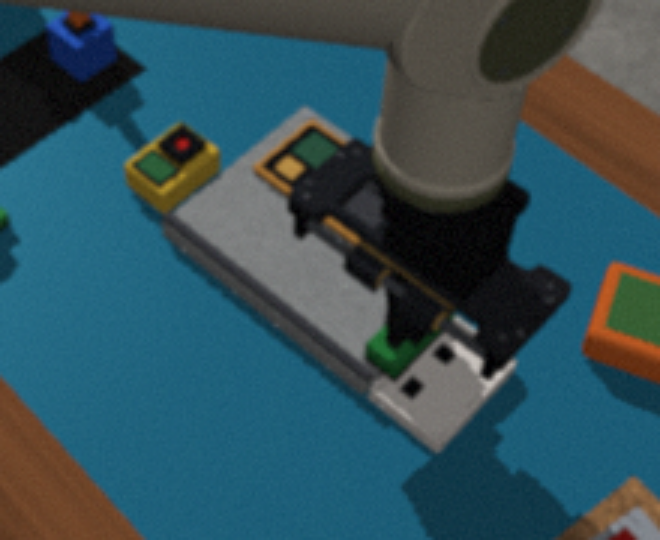

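Both chips are in the tray, at crop pixels (445,353) and (411,387). I'll lift and take the scraper back to the mat.

>>> drive_tool([
  {"rx":0,"ry":0,"rz":0,"x":0,"y":0,"z":-0.05,"fingers":0},
  {"rx":0,"ry":0,"rz":0.008,"x":0.064,"y":0.06,"z":-0.055,"fingers":0},
  {"rx":0,"ry":0,"rz":0.008,"x":0.064,"y":0.12,"z":-0.055,"fingers":0},
  {"rx":0,"ry":0,"rz":0.008,"x":0.064,"y":0.18,"z":-0.055,"fingers":0},
  {"rx":0,"ry":0,"rz":0.008,"x":0.064,"y":0.24,"z":-0.055,"fingers":0},
  {"rx":0,"ry":0,"rz":0.008,"x":0.064,"y":0.3,"z":-0.055,"fingers":0},
  {"rx":0,"ry":0,"rz":0.008,"x":0.064,"y":0.36,"z":-0.055,"fingers":0},
  {"rx":0,"ry":0,"rz":0.008,"x":0.064,"y":0.4,"z":-0.055,"fingers":0},
  {"rx":0,"ry":0,"rz":0.008,"x":0.064,"y":0.427,"z":-0.055,"fingers":0},
  {"rx":0,"ry":0,"rz":0.008,"x":0.064,"y":0.427,"z":-0.055,"fingers":0},
  {"rx":0,"ry":0,"rz":0.008,"x":0.064,"y":0.427,"z":-0.02,"fingers":0},
  {"rx":0,"ry":0,"rz":0.008,"x":0.064,"y":0.427,"z":-0.01,"fingers":0},
])

```text
time: 13.35
ee_pos: [0.4979, 0.3178, 0.1234]
eef_rot: [-0.008, 1.0, -0.001, -0.001]
ft_force: [0.2, -0.3, -1.3]
width: 0.0118
```

```bash
python3 - <<'E'
from p import *
go((499,319,96.7,91))
E
```

```text
t 13.35 tcp [497.9 317.8 123.4] yawY 90.93 tilt 0.2 w 11.8 f [ 0.2 -0.3 -1.3]
(499, 319, 96.7, 91) -> xyz [-0.0012  0.0013  0.0267] r [-0.0004 -0.0004 -0.0002] rows>= 1
```

>>> drive_tool([
  {"rx":0,"ry":0,"rz":0,"x":0,"y":0,"z":0.015,"fingers":0},
  {"rx":0,"ry":0,"rz":0,"x":0,"y":0,"z":0.022,"fingers":0},
  {"rx":0,"ry":0,"rz":0,"x":0,"y":0,"z":0.026,"fingers":0},
  {"rx":0,"ry":0,"rz":0,"x":0,"y":0,"z":0.028,"fingers":0},
  {"rx":0,"ry":0,"rz":0,"x":0,"y":0,"z":0.028,"fingers":0},
  {"rx":0,"ry":0,"rz":0,"x":0,"y":0,"z":0.028,"fingers":0},
])

```text
time: 14.1
ee_pos: [0.4988, 0.3195, 0.0976]
eef_rot: [-0.009, 1.0, 0.0, 0.0]
ft_force: [0.2, -0.2, -1.5]
width: 0.0117
```

>>> drive_tool([
  {"rx":0,"ry":0,"rz":0,"x":0,"y":0,"z":0,"fingers":0.7},
  {"rx":0,"ry":0,"rz":0,"x":0,"y":0,"z":0,"fingers":0.7},
  {"rx":0,"ry":0,"rz":0,"x":0,"y":0,"z":0,"fingers":0.7},
  {"rx":0,"ry":0,"rz":0,"x":0,"y":0,"z":0,"fingers":0.7},
])

```text
time: 14.6
ee_pos: [0.4987, 0.3194, 0.0973]
eef_rot: [-0.009, 1.0, 0.0, 0.0]
ft_force: [0.4, 0.5, -1.3]
width: 0.0442
```

>>> drive_tool([
  {"rx":0,"ry":0,"rz":0,"x":0,"y":0,"z":-0.06,"fingers":0.7},
  {"rx":0,"ry":0,"rz":0,"x":0,"y":0,"z":-0.12,"fingers":0.7},
  {"rx":0,"ry":0,"rz":0,"x":0,"y":-0.1,"z":-0.12,"fingers":0.7},
  {"rx":0,"ry":0,"rz":0,"x":0,"y":-0.2,"z":-0.12,"fingers":0.7},
  {"rx":0,"ry":0,"rz":0,"x":0,"y":-0.3,"z":-0.12,"fingers":0.7},
  {"rx":0,"ry":0,"rz":0,"x":0,"y":-0.3,"z":-0.12,"fingers":0.7},
  {"rx":0,"ry":0,"rz":0,"x":0,"y":-0.3,"z":-0.12,"fingers":0.7},
])

```text
time: 15.48
ee_pos: [0.5035, 0.0167, 0.2176]
eef_rot: [-0.008, 1.0, 0.0, 0.0]
ft_force: [1.7, -0.5, 0.2]
width: 0.0607
```

```bash
cat > see.py <<'E'
from n import *
def se(names=('side','top')):
  for n in names:
    c=shot(n);P=cloud(c);z=P[...,2]
    hs=cv2.cvtColor(c['color'],cv2.COLOR_RGB2HSV);H,S,V=hs[...,0],hs[...,1],hs[...,2]
    rect(P,(P[...,0]>.4)&(P[...,0]<.7)&(np.abs(P[...,1]+.3)<.15)&((H<6)|(H>172))&(S>130)&(z>.02)&(z<.05),n+' rib')
    rect(P,near(P,.499,.319,.055)&(z>.012)&(z<.06),n+' scraper'); rect(P,near(P,.499,.319,.055)&(z>.042)&(z<.06),n+' fin')
E
python3 - <<'E'
from p import *
from see import *
go((527.5,-297.4,200,80.8),(527.5,-297.4,84,80.8))
se()
shot('top','top6.png');shot('side','side6.png')
E
```

```text
t 15.47 tcp [503.5  16.7 217.6] yawY 90.89 tilt 0.04 w 60.7 f [ 1.7 -0.5  0.2]
(527.5, -297.4, 200, 80.8) -> xyz [-0.0191 -0.3144  0.0175] r [0.     0.0001 0.028 ] rows>= 6
(527.5, -297.4, 84, 80.8) -> xyz [-0.019  -0.3145  0.1335] r [0.     0.0001 0.028 ] rows>= 6
side rib c [ 525.7 -297.6] size [ 12.1 119.5] ang 80.97 n 428 zmed 35.3
side scraper c [500.6 317.6] size [31.9 72.3] ang 89.17 n 360 zmed 26.2
side fin c [500.5 318.2] size [16.6 49.3] ang 87.84 n 100 zmed 49.9
top rib c [ 528.7 -296.7] size [ 14.  112.9] ang 79.48 n 241 zmed 34.5
top scraper c [501.  319.9] size [67.2 31.1] ang 0.31 n 292 zmed 25.3
top fin c [501.9 319.8] size [48.5 12.1] ang 1.24 n 92 zmed 51.2
```

View pics/side6.png

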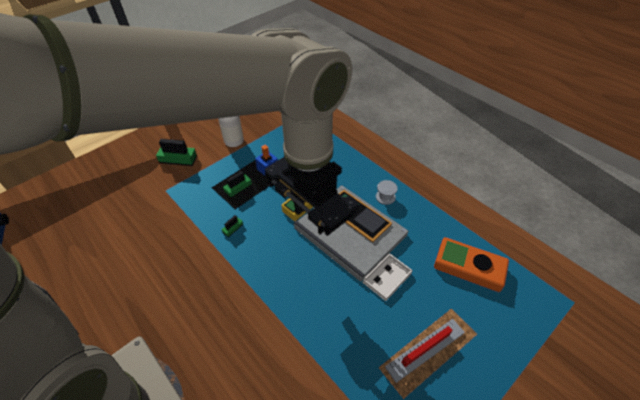

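The scraper is back on the mat at (237,182), the chips are in the tray at (380,275), and the straightedge hasn't moved. Next I'll fetch the straightedge.

>>> drive_tool([
  {"rx":0,"ry":0,"rz":0.028,"x":-0.019,"y":-0.1,"z":0.017,"fingers":0.7},
  {"rx":0,"ry":0,"rz":0.028,"x":-0.019,"y":-0.2,"z":0.017,"fingers":0.7},
  {"rx":0,"ry":0,"rz":0.028,"x":-0.019,"y":-0.3,"z":0.017,"fingers":0.7},
  {"rx":0,"ry":0,"rz":0.028,"x":-0.019,"y":-0.3145,"z":0.017,"fingers":0.7},
  {"rx":0,"ry":0,"rz":0.028,"x":-0.019,"y":-0.3145,"z":0.017,"fingers":0.7},
  {"rx":0,"ry":0,"rz":0.028,"x":-0.019,"y":-0.3145,"z":0.017,"fingers":0.7},
  {"rx":0,"ry":0,"rz":0.028,"x":-0.019,"y":-0.3145,"z":0.06,"fingers":0.7},
  {"rx":0,"ry":0,"rz":0.028,"x":-0.019,"y":-0.3145,"z":0.09,"fingers":0.7},
  {"rx":0,"ry":0,"rz":0.028,"x":-0.019,"y":-0.3145,"z":0.09,"fingers":0.7},
  {"rx":0,"ry":0,"rz":0.028,"x":-0.019,"y":-0.3145,"z":0.09,"fingers":0.7},
  {"rx":0,"ry":0,"rz":0.028,"x":-0.019,"y":-0.3145,"z":0.09,"fingers":0.7},
])

```text
time: 17.05
ee_pos: [0.5292, -0.2946, 0.1288]
eef_rot: [0.079, 0.997, -0.0, 0.001]
ft_force: [-0.0, 0.7, -0.0]
width: 0.0608
```

```bash
python3 - <<'E'
from p import *
go((527.5,-297.4,84,80.8))
E
```

```text
t 17.05 tcp [ 529.2 -294.6  128.8] yawY 80.94 tilt 0.14 w 60.8 f [-0.   0.7 -0. ]
(527.5, -297.4, 84, 80.8) -> xyz [ 0.0013 -0.003   0.0448] r [-0.      0.0004  0.0004] rows>= 1
```

>>> drive_tool([
  {"rx":0,"ry":0,"rz":0,"x":0.0015,"y":-0.002,"z":0.025,"fingers":0.7},
  {"rx":0,"ry":0,"rz":0,"x":0.0015,"y":-0.002,"z":0.04,"fingers":0.7},
  {"rx":0,"ry":0,"rz":0,"x":0.0015,"y":-0.002,"z":0.0445,"fingers":0.7},
  {"rx":0,"ry":0,"rz":0,"x":0.0015,"y":-0.002,"z":0.0445,"fingers":0.7},
  {"rx":0,"ry":0,"rz":0,"x":0.0015,"y":-0.002,"z":0.0445,"fingers":0.7},
])

```text
time: 17.68
ee_pos: [0.5268, -0.2967, 0.0835]
eef_rot: [0.079, 0.997, -0.0, 0.001]
ft_force: [-0.2, 0.1, -0.1]
width: 0.0608
```

```bash
python3 - <<'E'
from p import *
go((527.5,-297.4,84,80.8))
E
```

```text
t 17.68 tcp [ 526.8 -296.7   83.5] yawY 80.9 tilt 0.06 w 60.8 f [-0.2  0.1 -0.1]
(527.5, -297.4, 84, 80.8) -> xyz [-0.0008 -0.0006 -0.0005] r [-0.      0.0002  0.0003] rows>= 1
```

>>> drive_tool([
  {"rx":0,"ry":0,"rz":0,"x":0,"y":0,"z":0,"fingers":0},
  {"rx":0,"ry":0,"rz":0,"x":0,"y":0,"z":0,"fingers":0},
  {"rx":0,"ry":0,"rz":0,"x":0,"y":0,"z":0,"fingers":0},
  {"rx":0,"ry":0,"rz":0,"x":0,"y":0,"z":0,"fingers":0},
  {"rx":0,"ry":0,"rz":0,"x":0,"y":0,"z":0,"fingers":0},
  {"rx":0,"ry":0,"rz":0,"x":0,"y":0,"z":0,"fingers":0},
  {"rx":0,"ry":0,"rz":0,"x":0,"y":0,"z":0,"fingers":0},
  {"rx":0,"ry":0,"rz":0,"x":0,"y":0,"z":0,"fingers":0},
], squeeze=30)

```text
time: 18.68
ee_pos: [0.5264, -0.2966, 0.0827]
eef_rot: [0.079, 0.997, -0.0, 0.0]
ft_force: [-0.1, -1.1, -0.9]
width: 0.0117
```

```bash
python3 - <<'E'
from p import *
# plate/phone edge precise: recompute using side & top images
from n import near
for n in('top','side'):
    c=shot(n);P=cloud(c);z=P[...,2]
    o=O/1000
    a=np.radians(YAW);U=np.array([np.cos(a),np.sin(a)]);V=np.array([-np.sin(a),np.cos(a)])
    q=P[...,:2]-o; fxm=q@U*1000; fym=q@V*1000
    hs=cv2.cvtColor(c['color'],cv2.COLOR_RGB2HSV)
    # gold leftmost: per-bin min fx of gold pixels
    g=(hs[...,0]>8)&(hs[...,0]<30)&(hs[...,1]>100)&(fxm>-25)&(fxm<10)&(np.abs(fym-10)<95)&(z>.015)&(z<.035)
    b=[];
    for y0 in range(-80,100,8):
        m=g&(fym>=y0)&(fym<y0+8)
        if m.sum()>1: b.append((y0+4,fxm[m].min()))
    b=np.array(b); print(n,'gold edge min',np.round(b[:,1],1)); 
    if len(b)>4: print(np.polyfit(b[:,0],b[:,1],1))
    h=(fxm>-30)&(fxm<10)&(np.abs(fym-10)<60)
    b=[]
    for y0 in range(-50,66,8):
        m=h&(fym>=y0)&(fym<y0+8); f=fxm[m];zz=z[m]*1000
        lo=f[zz<24]; hi=f[zz>=24]
        b.append((y0+4,(lo.max()+hi.min())/2 if len(lo) and len(hi) else np.nan))
    b=np.array(b);print(n,'step',np.round(b[:,1],1)); k=~np.isnan(b[:,1]); print(np.polyfit(b[k,0],b[k,1],1))
go((0,0,0,0))
E
```

```text
top gold edge min [-5.2 -7.9 -7.6 -7.2 -7.1 -6.8 -6.3 -6.  -5.4 -8.3 -7.7 -7.3 -6.8 -6.2
 -6.2 -5.4 -7.8 -7.4 -7.6 -6.8 -3.8]
[ 3.72067459e-03 -6.75150494e+00]
top step [ -9.3 -10.  -10.   -0.2  -6.7  -9.1 -19.4  -1.5  -9.2 -10.3  -7.7  -1.3
  -8.9 -18.6  -4.5]
[-5.44995673e-03 -8.40211483e+00]Traceback (most recent call last):
  File "<stdin>", line 16, in <module>
IndexError: too many indices for array: array is 1-dimensional, but 2 were indexed
```

```bash
python3 - <<'E'
from p import *
go((*fx(-34,10),180,3.85),(*fx(-34,10),105,3.85))
E
```

```text
t 18.77 tcp [ 526.4 -296.6   82.8] yawY 80.9 tilt 0.0 w 11.9 f [ 0.1 -1.9  0. ]
(np.float64(600.1052831708128), np.float64(19.29451541738316), 180, 3.85) -> xyz [-0.0228  0.3235 -0.0973] r [-0.     0.     0.214] rows>= 8
(np.float64(600.1052831708128), np.float64(19.29451541738316), 105, 3.85) -> xyz [-0.0228  0.3235 -0.0223] r [-0.     0.     0.214] rows>= 8
```

>>> drive_tool([
  {"rx":0,"ry":0,"rz":0,"x":0,"y":0,"z":-0.05,"fingers":0},
  {"rx":0,"ry":0,"rz":0,"x":0,"y":0,"z":-0.097,"fingers":0},
  {"rx":0,"ry":0,"rz":0.03,"x":-0.003,"y":0.04,"z":-0.097,"fingers":0},
  {"rx":0,"ry":0,"rz":0.055,"x":-0.006,"y":0.08,"z":-0.097,"fingers":0},
  {"rx":0,"ry":0,"rz":0.08,"x":-0.009,"y":0.12,"z":-0.097,"fingers":0},
  {"rx":0,"ry":0,"rz":0.105,"x":-0.012,"y":0.16,"z":-0.097,"fingers":0},
  {"rx":0,"ry":0,"rz":0.13,"x":-0.015,"y":0.2,"z":-0.097,"fingers":0},
  {"rx":0,"ry":0,"rz":0.155,"x":-0.018,"y":0.24,"z":-0.097,"fingers":0},
  {"rx":0,"ry":0,"rz":0.18,"x":-0.021,"y":0.28,"z":-0.097,"fingers":0},
  {"rx":0,"ry":0,"rz":0.205,"x":-0.023,"y":0.31,"z":-0.097,"fingers":0},
  {"rx":0,"ry":0,"rz":0.214,"x":-0.023,"y":0.3235,"z":-0.097,"fingers":0},
  {"rx":0,"ry":0,"rz":0.214,"x":-0.023,"y":0.3235,"z":-0.097,"fingers":0},
])

```text
time: 20.27
ee_pos: [0.6, 0.0208, 0.1793]
eef_rot: [0.682, 0.732, -0.0, -0.0]
ft_force: [-0.1, -1.0, -1.0]
width: 0.0115
```

>>> drive_tool([
  {"rx":0,"ry":0,"rz":0,"x":0,"y":0,"z":0,"fingers":0},
  {"rx":0,"ry":0,"rz":0,"x":0,"y":0,"z":0,"fingers":0},
  {"rx":0,"ry":0,"rz":0,"x":0,"y":0,"z":0,"fingers":0},
  {"rx":0,"ry":0,"rz":0,"x":0,"y":0,"z":0,"fingers":0},
])

```text
time: 20.78
ee_pos: [0.6002, 0.019, 0.1798]
eef_rot: [0.683, 0.73, 0.0, -0.0]
ft_force: [-0.1, 0.5, -1.1]
width: 0.0119
```

```bash
python3 - <<'E'
from p import *
from n import near,rect
go((*fx(-34,10),105,3.85))
for n in('side','top'):
    c=shot(n,n+'7.png');P=cloud(c);z=P[...,2]
    hs=cv2.cvtColor(c['color'],cv2.COLOR_RGB2HSV);H,S,V=hs[...,0],hs[...,1],hs[...,2]
    m=near(P,.6,.02,.12)&((H<6)|(H>172))&(S>110)&(z>.06)&(z<.2)
    if m.any(): rect(P,m,n+' rib')
c=cv2.imread('pics/side7.png')[120:320,240:460]; cv2.imwrite('pics/side7c.png',cv2.resize(c,None,fx=3,fy=3))
E
```

```text
t 20.77 tcp [600.2  19.  179.8] yawY 3.85 tilt 0.01 w 11.9 f [-0.1  0.5 -1.1]
(np.float64(600.1052831708128), np.float64(19.29451541738316), 105, 3.85) -> xyz [ 0.0003 -0.0001  0.0748] r [ 0. -0. -0.] rows>= 2
side rib c [589.   -0.8] size [ 85.5 168.5] ang 84.31 n 255 zmed 128.7
top rib c [596.7  65.8] size [20.1 10.7] ang 89.83 n 42 zmed 132.6
```

View pics/side7c.png

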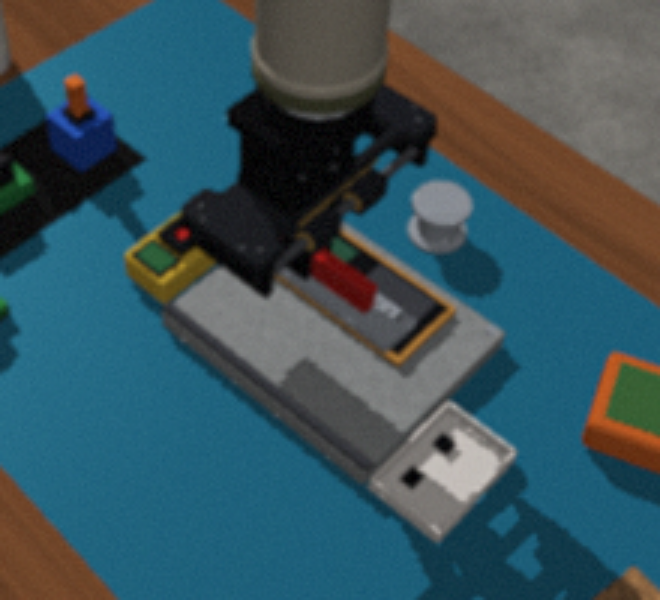

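The straightedge is level and over the lane, with the phone frame beside it. I'll lower it short of the frame edge.

>>> drive_tool([
  {"rx":0,"ry":0,"rz":0,"x":0,"y":0,"z":0.04,"fingers":0},
  {"rx":0,"ry":0,"rz":0,"x":0,"y":0,"z":0.065,"fingers":0},
  {"rx":0,"ry":0,"rz":0,"x":0,"y":0,"z":0.075,"fingers":0},
  {"rx":0,"ry":0,"rz":0,"x":0,"y":0,"z":0.077,"fingers":0},
  {"rx":0,"ry":0,"rz":0,"x":0,"y":0,"z":0.078,"fingers":0},
  {"rx":0,"ry":0,"rz":0,"x":0,"y":0,"z":0.078,"fingers":0},
  {"rx":0,"ry":0,"rz":0,"x":0,"y":0,"z":0.078,"fingers":0},
])

```text
time: 21.75
ee_pos: [0.6005, 0.0194, 0.1023]
eef_rot: [0.683, 0.731, 0.0, 0.0]
ft_force: [0.4, -0.1, -2.1]
width: 0.0121
```

```bash
python3 - <<'E'
from p import *
go((*fx(-25.5,10),101.5,3.85))
E
```

```text
t 21.75 tcp [600.5  19.4 102.3] yawY 3.87 tilt 0.05 w 12.1 f [ 0.4 -0.1 -2.1]
(np.float64(608.5861008253611), np.float64(19.865244696728052), 101.5, 3.85) -> xyz [-0.0001  0.0081  0.0008] r [ 0.0001 -0.      0.    ] rows>= 1
```

Now push toward the phone in small steps, watching the force.

>>> drive_tool([
  {"rx":0,"ry":0,"rz":0,"x":0,"y":0.002,"z":0.0005,"fingers":0},
  {"rx":0,"ry":0,"rz":0,"x":0,"y":0.004,"z":0.0005,"fingers":0},
  {"rx":0,"ry":0,"rz":0,"x":0,"y":0.006,"z":0.0005,"fingers":0},
  {"rx":0,"ry":0,"rz":0,"x":0,"y":0.006,"z":0.0005,"fingers":0},
  {"rx":0,"ry":0,"rz":0,"x":0,"y":0.006,"z":0.0005,"fingers":0},
])

```text
time: 22.38
ee_pos: [0.6062, 0.0197, 0.1012]
eef_rot: [0.683, 0.731, -0.0, -0.0]
ft_force: [-0.9, -0.5, -2.0]
width: 0.0117
```

>>> drive_tool([
  {"rx":0,"ry":0,"rz":0,"x":0,"y":0.001,"z":0,"fingers":0},
  {"rx":0,"ry":0,"rz":0,"x":0,"y":0.001,"z":0,"fingers":0},
  {"rx":0,"ry":0,"rz":0,"x":0,"y":0.001,"z":0,"fingers":0},
])

```text
time: 22.75
ee_pos: [0.6072, 0.0198, 0.1012]
eef_rot: [0.683, 0.731, 0.0, -0.0]
ft_force: [0.7, 0.3, -2.9]
width: 0.0119
```

>>> drive_tool([
  {"rx":0,"ry":0,"rz":0,"x":0,"y":0.001,"z":0,"fingers":0},
  {"rx":0,"ry":0,"rz":0,"x":0,"y":0.001,"z":0,"fingers":0},
  {"rx":0,"ry":0,"rz":0,"x":0,"y":0.001,"z":0,"fingers":0},
])

```text
time: 23.12
ee_pos: [0.6082, 0.0199, 0.1012]
eef_rot: [0.683, 0.731, 0.0, -0.0]
ft_force: [-0.6, 0.7, -3.1]
width: 0.0118
```

>>> drive_tool([
  {"rx":0,"ry":0,"rz":0,"x":0,"y":0.001,"z":0,"fingers":0},
  {"rx":0,"ry":0,"rz":0,"x":0,"y":0.001,"z":0,"fingers":0},
  {"rx":0,"ry":0,"rz":0,"x":0,"y":0.001,"z":0,"fingers":0},
])

```text
time: 23.5
ee_pos: [0.6087, 0.0199, 0.1011]
eef_rot: [0.683, 0.731, -0.0, -0.001]
ft_force: [-4.6, 0.1, 1.2]
width: 0.0116
```

>>> drive_tool([
  {"rx":0,"ry":0,"rz":0,"x":0,"y":0.0005,"z":0,"fingers":0},
  {"rx":0,"ry":0,"rz":0,"x":0,"y":0.0005,"z":0,"fingers":0},
  {"rx":0,"ry":0,"rz":0,"x":0,"y":0.0005,"z":0,"fingers":0},
])

```text
time: 23.88
ee_pos: [0.6088, 0.0199, 0.101]
eef_rot: [0.683, 0.731, -0.001, -0.001]
ft_force: [-7.2, -1.5, 2.3]
width: 0.0117
```

>>> drive_tool([
  {"rx":0,"ry":0,"rz":0,"x":0,"y":0.0005,"z":0,"fingers":0},
  {"rx":0,"ry":0,"rz":0,"x":0,"y":0.0005,"z":0,"fingers":0},
  {"rx":0,"ry":0,"rz":0,"x":0,"y":-0.0003,"z":0.0004,"fingers":0},
  {"rx":0,"ry":0,"rz":0,"x":0,"y":-0.0005,"z":0.0004,"fingers":0},
  {"rx":0,"ry":0,"rz":0,"x":0,"y":-0.0005,"z":0.0004,"fingers":0},
])

```text
time: 24.5
ee_pos: [0.6087, 0.0199, 0.1008]
eef_rot: [0.683, 0.731, -0.0, -0.001]
ft_force: [-5.5, 0.5, 2.5]
width: 0.0117
```

>>> drive_tool([
  {"rx":0,"ry":0,"rz":0,"x":0,"y":0,"z":0,"fingers":0.6},
  {"rx":0,"ry":0,"rz":0,"x":0,"y":0,"z":0,"fingers":0.6},
  {"rx":0,"ry":0,"rz":0,"x":0,"y":0,"z":0,"fingers":0.6},
  {"rx":0,"ry":0,"rz":0,"x":0,"y":0,"z":0,"fingers":0.6},
  {"rx":0,"ry":0,"rz":0,"x":0,"y":0,"z":-0.03,"fingers":0.6},
  {"rx":0,"ry":0,"rz":0,"x":0,"y":0,"z":-0.08,"fingers":0.6},
  {"rx":0,"ry":0,"rz":0,"x":0,"y":0,"z":-0.12,"fingers":0.6},
])

```text
time: 25.38
ee_pos: [0.6094, 0.0198, 0.2228]
eef_rot: [0.683, 0.73, 0.0, 0.0]
ft_force: [0.2, 0.3, 0.3]
width: 0.052
```

```bash
python3 - <<'E'
from p import *
go((605.7,322.4,223,3),(605.7,322.4,123,3))
E
```

```text
t 25.38 tcp [609.4  19.8 222.8] yawY 3.85 tilt 0.06 w 52.0 f [0.2 0.3 0.3]
(605.7, 322.4, 223, 3) -> xyz [ 3.021e-01  1.660e-02 -2.000e-04] r [ 0.0002 -0.      0.0024] rows>= 5
(605.7, 322.4, 123, 3) -> xyz [0.3021 0.0165 0.0998] r [ 0.0002 -0.      0.0024] rows>= 6
```

>>> drive_tool([
  {"rx":0,"ry":0,"rz":0.0024,"x":0.06,"y":0.003,"z":0,"fingers":0.6},
  {"rx":0,"ry":0,"rz":0.0024,"x":0.12,"y":0.006,"z":0,"fingers":0.6},
  {"rx":0,"ry":0,"rz":0.0024,"x":0.18,"y":0.01,"z":0,"fingers":0.6},
  {"rx":0,"ry":0,"rz":0.0024,"x":0.24,"y":0.013,"z":0,"fingers":0.6},
  {"rx":0,"ry":0,"rz":0.0024,"x":0.3,"y":0.0165,"z":0,"fingers":0.6},
  {"rx":0,"ry":0,"rz":0.0024,"x":0.302,"y":0.0165,"z":0,"fingers":0.6},
  {"rx":0,"ry":0,"rz":0.0024,"x":0.302,"y":0.0165,"z":0,"fingers":0.6},
])

```text
time: 26.25
ee_pos: [0.6054, 0.322, 0.2206]
eef_rot: [0.688, 0.725, -0.0, 0.0]
ft_force: [0.7, -1.3, -0.3]
width: 0.0521
```

```bash
cat > edge.py <<'E'
from p import *
from n import near,rect
def check(n,save=None):
    c=shot(n,save);P=cloud(c);z=P[...,2]
    hs=cv2.cvtColor(c['color'],cv2.COLOR_RGB2HSV);H,S,V=hs[...,0],hs[...,1],hs[...,2]
    red=((H<6)|(H>172))&(S>110)
    m=near(P,.61,.02,.09)&red&(z>.04)&(z<.065); rect(P,m,n+' rib')
    m=near(P,.587,.155,.03)&red; rect(P,m,n+' button')
    m=near(P,.587,.155,.045)&(z>.0345)&(z<.045); rect(P,m,n+' collar')
    m=near(P,.577,.155,.05)&(H>20)&(H<34)&(S>110)&(z>.02); rect(P,m,n+' yellow')
    m=near(P,.605,.322,.03)&(z>.078)&(z<.1); rect(P,m,n+' styl')
    m=near(P,.605,.322,.04)&(z>.03)&(z<.06)&(H>100)&(H<130); rect(P,m,n+' blue')
    m=near(P,.499,.319,.055)&(z>.042)&(z<.06); rect(P,m,n+' fin')
    return c,P
E
python3 - <<'E'
from edge import *
go((605.7,322.4,123,3))
check('top','top8.png');check('side','side8.png')
c=cv2.imread('pics/side8.png')[120:320,220:440]; cv2.imwrite('pics/side8c.png',cv2.resize(c,None,fx=3,fy=3,interpolation=cv2.INTER_CUBIC))
c=cv2.imread('pics/top8.png')[160:240,280:430]; cv2.imwrite('pics/top8c.png',cv2.resize(c,None,fx=5,fy=5,interpolation=cv2.INTER_CUBIC))
E
```

```text
t 26.25 tcp [605.4 322.  220.6] yawY 3.01 tilt 0.05 w 52.1 f [ 0.7 -1.3 -0.3]
(605.7, 322.4, 123, 3) -> xyz [0.0004 0.0003 0.0976] r [0.     0.0001 0.    ] rows>= 2
top rib c [607.2  18.5] size [ 11.6 115.2] ang 4.42 n 168 zmed 53.6
top button c [588.8 156.6] size [11.   8.6] ang 0.33 n 16 zmed 35.4
top collar c [577.8 154.7] size [49.4 27.7] ang 2.1 n 103 zmed 38.0
top yellow c [574.7 155.2] size [64.9 44.6] ang 1.68 n 151 zmed 29.3
top styl c [606.9 317.7] size [3.9 8.8] ang 89.97 n 10 zmed 88.4
top blue c [604.6 322. ] size [43.1 43.2] ang 1.75 n 138 zmed 46.3
top fin c [501.9 319.9] size [48.7 11.4] ang 2.36 n 91 zmed 51.1
side rib c [606.8  16.8] size [ 14.5 119.3] ang 4.05 n 320 zmed 52.2
side button c [586.6 155.5] size [22.  13.1] ang 51.75 n 28 zmed 35.3
side collar c [581.3 155.7] size [40.6 32.7] ang 3.5 n 111 zmed 37.8
side yellow c [572.8 154.5] size [69.1 51.2] ang 4.6 n 247 zmed 28.8
side styl c [605.  320.9] size [13.8 14.5] ang 83.01 n 36 zmed 87.2
side blue c [605.3 321.4] size [46.7 49.5] ang 4.58 n 214 zmed 45.1
side fin c [499.5 318. ] size [49.6 15.1] ang 2.08 n 101 zmed 50.1
```

View pics/side8c.png

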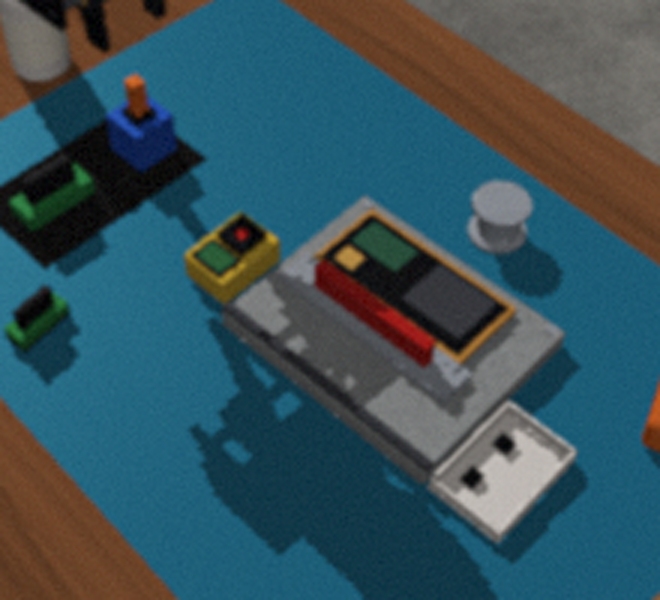

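View pics/top8c.png

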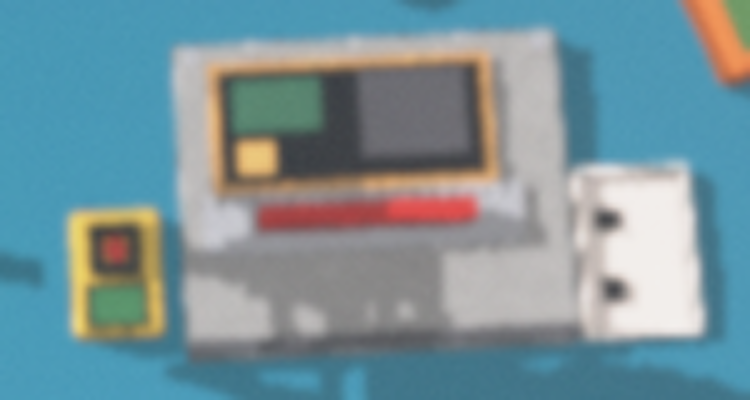

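The straightedge lies along the phone edge with its red rib parallel to it, and the chips are in the tray. Now the stylus.

>>> drive_tool([
  {"rx":0,"ry":0,"rz":0,"x":0,"y":0,"z":0.05,"fingers":0.6},
  {"rx":0,"ry":0,"rz":0,"x":0,"y":0,"z":0.08,"fingers":0.6},
  {"rx":0,"ry":0,"rz":0,"x":0,"y":0,"z":0.099,"fingers":0.6},
  {"rx":0,"ry":0,"rz":0,"x":0,"y":0,"z":0.099,"fingers":0.6},
  {"rx":0,"ry":0,"rz":0,"x":0,"y":0,"z":0.099,"fingers":0.6},
  {"rx":0,"ry":0,"rz":0,"x":0,"y":0,"z":0.099,"fingers":0.6},
])

```text
time: 27.1
ee_pos: [0.606, 0.3226, 0.1234]
eef_rot: [0.688, 0.725, 0.001, 0.0]
ft_force: [0.4, 0.4, 0.0]
width: 0.0518
```

>>> drive_tool([
  {"rx":0,"ry":0,"rz":0,"x":0,"y":0,"z":0,"fingers":0},
  {"rx":0,"ry":0,"rz":0,"x":0,"y":0,"z":0,"fingers":0},
  {"rx":0,"ry":0,"rz":0,"x":0,"y":0,"z":0,"fingers":0},
  {"rx":0,"ry":0,"rz":0,"x":0,"y":0,"z":0,"fingers":0},
  {"rx":0,"ry":0,"rz":0,"x":0,"y":0,"z":0,"fingers":0},
  {"rx":0,"ry":0,"rz":0,"x":0,"y":0,"z":0,"fingers":0},
  {"rx":0,"ry":0,"rz":0,"x":0,"y":0,"z":0,"fingers":0},
], squeeze=20)

```text
time: 27.98
ee_pos: [0.6054, 0.3224, 0.122]
eef_rot: [0.688, 0.725, 0.0, -0.0]
ft_force: [-0.0, -0.0, 0.8]
width: 0.0225
```

```bash
python3 - <<'E'
from edge import *
go((605.7,322.4,123,3),(587,155.5,180,3.85))
E
```

```text
t 27.98 tcp [605.4 322.4 122. ] yawY 3.0 tilt 0.01 w 22.5 f [-0.  -0.   0.8]
(605.7, 322.4, 123, 3) -> xyz [-0.      0.0003 -0.001 ] r [ 0. -0.  0.] rows>= 1
(587, 155.5, 180, 3.85) -> xyz [-0.1657 -0.0271 -0.0581] r [ 0.     -0.     -0.0024] rows>= 3
```

>>> drive_tool([
  {"rx":0,"ry":0,"rz":0,"x":0,"y":0,"z":-0.001,"fingers":0},
  {"rx":0,"ry":0,"rz":0,"x":0,"y":0,"z":-0.001,"fingers":0},
  {"rx":0,"ry":0,"rz":0,"x":0,"y":0,"z":-0.001,"fingers":0},
  {"rx":0,"ry":0,"rz":0,"x":0,"y":0,"z":-0.001,"fingers":0},
  {"rx":0,"ry":0,"rz":0,"x":0,"y":0,"z":-0.001,"fingers":0},
], squeeze=25)

```text
time: 28.6
ee_pos: [0.6053, 0.3224, 0.1228]
eef_rot: [0.688, 0.725, -0.0, -0.0]
ft_force: [-0.2, 1.2, 0.1]
width: 0.022
```

```bash
python3 - <<'E'
from edge import *
go((605.7,322.4,123,3),(587.3,155.7,180,3.85))
E
```

```text
t 28.6 tcp [605.3 322.4 122.8] yawY 3.0 tilt 0.0 w 22.0 f [-0.2  1.2  0.1]
(605.7, 322.4, 123, 3) -> xyz [ 0.      0.0004 -0.0002] r [-0. -0. -0.] rows>= 1
(587.3, 155.7, 180, 3.85) -> xyz [-0.1655 -0.0267 -0.0572] r [-0.     -0.     -0.0024] rows>= 3
```

The width stopped at 22 mm where the handle should give 14 mm, so I'll look before moving.

```bash
python3 - <<'E'
from edge import *
c=shot('side','side9.png')
k=c['color'][80:220,200:340,::-1]; cv2.imwrite('pics/side9c.png',cv2.resize(k,None,fx=4,fy=4,interpolation=cv2.INTER_CUBIC))
s=monitor.read_state();print(s['width'],s['time'],s['ft_force'])
E
```

```text
0.022269907297854285 28.65 [ 0.14193481 -0.02247517 -0.66395303]
```

View pics/side9c.png

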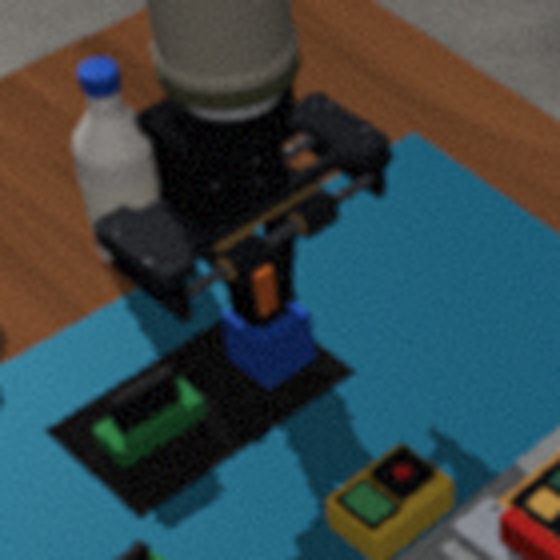

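The holder stands on the 2 mm mat, so the collar top is at z 53 and the fingertips (z 52) have closed on the collar. I'll open, rise 4 mm and grip again.

>>> drive_tool([
  {"rx":0,"ry":0,"rz":0,"x":0,"y":0,"z":0,"fingers":0.4},
  {"rx":0,"ry":0,"rz":0,"x":0,"y":0,"z":0,"fingers":0.4},
  {"rx":0,"ry":0,"rz":0,"x":0,"y":0,"z":0,"fingers":0.4},
  {"rx":0,"ry":0,"rz":0,"x":0,"y":0,"z":-0.0035,"fingers":0.4},
  {"rx":0,"ry":0,"rz":0,"x":0,"y":0,"z":-0.0035,"fingers":0.4},
  {"rx":0,"ry":0,"rz":0,"x":0,"y":0,"z":-0.0035,"fingers":0},
  {"rx":0,"ry":0,"rz":0,"x":0,"y":0,"z":-0.0035,"fingers":0},
  {"rx":0,"ry":0,"rz":0,"x":0,"y":0,"z":-0.0035,"fingers":0},
  {"rx":0,"ry":0,"rz":0,"x":0,"y":0,"z":-0.0035,"fingers":0},
  {"rx":0,"ry":0,"rz":0,"x":0,"y":0,"z":-0.0035,"fingers":0},
  {"rx":0,"ry":0,"rz":0,"x":0,"y":0,"z":-0.0035,"fingers":0},
  {"rx":0,"ry":0,"rz":0,"x":0,"y":0,"z":-0.0035,"fingers":0},
])

```text
time: 30.15
ee_pos: [0.6053, 0.3224, 0.1263]
eef_rot: [0.688, 0.725, 0.0, -0.0]
ft_force: [-0.6, 0.3, -0.7]
width: 0.0137
```

```bash
python3 - <<'E'
from edge import *
go((587.3,155.7,180,3.85))
E
```

```text
t 30.15 tcp [605.3 322.4 126.3] yawY 3.0 tilt 0.0 w 13.7 f [-0.6  0.3 -0.7]
(587.3, 155.7, 180, 3.85) -> xyz [-0.1655 -0.0267 -0.0537] r [-0.     -0.     -0.0024] rows>= 3
```

Gripped, at 13.7 mm. I'll lift and carry it above the button.

>>> drive_tool([
  {"rx":0,"ry":0,"rz":0,"x":0,"y":0,"z":-0.03,"fingers":0},
  {"rx":0,"ry":0,"rz":0,"x":0,"y":0,"z":-0.06,"fingers":0},
  {"rx":0,"ry":0,"rz":0,"x":0,"y":0,"z":-0.06,"fingers":0},
  {"rx":0,"ry":0,"rz":-0.0024,"x":-0.05,"y":-0.008,"z":-0.06,"fingers":0},
  {"rx":0,"ry":0,"rz":-0.0024,"x":-0.09,"y":-0.015,"z":-0.06,"fingers":0},
  {"rx":0,"ry":0,"rz":-0.0024,"x":-0.13,"y":-0.021,"z":-0.06,"fingers":0},
  {"rx":0,"ry":0,"rz":-0.0024,"x":-0.1655,"y":-0.0267,"z":-0.06,"fingers":0},
  {"rx":0,"ry":0,"rz":-0.0024,"x":-0.1655,"y":-0.0267,"z":-0.06,"fingers":0},
  {"rx":0,"ry":0,"rz":-0.0024,"x":-0.1655,"y":-0.0267,"z":-0.04,"fingers":0},
  {"rx":0,"ry":0,"rz":-0.0024,"x":-0.1655,"y":-0.0267,"z":-0.04,"fingers":0},
  {"rx":0,"ry":0,"rz":-0.0024,"x":-0.1655,"y":-0.0267,"z":-0.04,"fingers":0},
])

```text
time: 31.52
ee_pos: [0.5871, 0.1565, 0.1657]
eef_rot: [0.682, 0.731, -0.0, -0.0]
ft_force: [-0.2, -0.7, 0.2]
width: 0.0141
```

```bash
python3 - <<'E'
from edge import *
go((587.3,155.7,164,3.85))
c,P=check('side','side10.png')
k=c['color'][140:260,240:400,::-1]; cv2.imwrite('pics/side10c.png',cv2.resize(k,None,fx=5,fy=5,interpolation=cv2.INTER_CUBIC))
E
```

```text
t 31.52 tcp [587.1 156.5 165.7] yawY 3.93 tilt 0.06 w 14.1 f [-0.2 -0.7  0.2]
(587.3, 155.7, 164, 3.85) -> xyz [-0.0008  0.0002  0.0017] r [-0.0002  0.0001  0.0002] rows>= 1
side rib c [606.8  16.7] size [ 14.6 119. ] ang 3.36 n 327 zmed 51.9
side button c [583. 154.] size [26.1 16.5] ang 26.52 n 32 zmed 36.3
side collar c [574.4 153.8] size [33. 54.] ang 88.83 n 114 zmed 37.8
side yellow c [571.6 142.4] size [72.4 73. ] ang 0.36 n 272 zmed 29.3
side styl c [0. 0.] size [0. 0.] ang 0.0 n 0 zmed nan
side blue c [605.5 337.4] size [20.1 46.8] ang 76.84 n 63 zmed 46.2
side fin c [500.1 318.8] size [50.8 15.8] ang 3.07 n 100 zmed 49.8
  return _methods._mean(a, axis=axis, dtype=dtype,
  ret = ret.dtype.type(ret / rcount)
```

View pics/side10c.png

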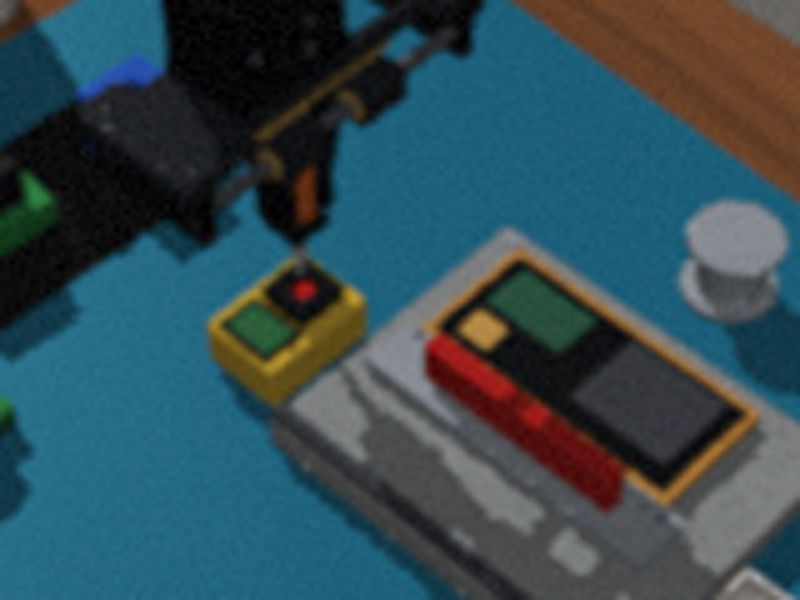

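```bash
cat > ray.py <<'E'
from h import *
def M(c):
    rot=np.array(c['rotation']); return rot if rot.shape==(3,3) else R.from_quat(rot).as_matrix()
def ray(c,uv,z):
    K=np.array(c['camera_matrix']);D=np.array(c['D'])
    p=cv2.undistortPoints(np.array([[uv]],float),K,D)[0,0]; d=M(c)@np.array([p[0],p[1],1]); o=np.array(c['xyz']); return (o+d*(z-o[2])/d[2])*1000
def proj(c,X):
    K=np.array(c['camera_matrix']);D=np.array(c['D']);m=M(c).T
    return cv2.projectPoints(np.array([X],float),cv2.Rodrigues(m)[0],-m@np.array(c['xyz']),K,D)[0][0,0]
E
python3 - <<'E'
from ray import *
for n in('top','side'):
    c=viewer.camera(n); img=cv2.imread(f'pics/{n}8.png')
    hs=cv2.cvtColor(img,cv2.COLOR_BGR2HSV).astype(int);H,S=hs[...,0],hs[...,1]
    u0=proj(c,[.587,.156,.036]); vv,uu=np.mgrid[:400,:640]
    w=(np.hypot(uu-u0[0],vv-u0[1])<7)*((H<8)|(H>170))*np.clip(S-80,0,200)
    uv=((uu*w).sum()/w.sum(),(vv*w).sum()/w.sum()); print(n,uv,ray(c,uv,.036))
    # dark collar centroid
    V=hs[...,2]; w=(np.hypot(uu-u0[0],vv-u0[1])<9)*(((V<70)|(((H<8)|(H>170))&(S>100))))
    uv=((uu*w).sum()/w.sum(),(vv*w).sum()/w.sum()); print(n,'collar',uv,ray(c,uv,.039), w.sum())
    s=monitor.read_state(); t=np.array(s['ee_pos']); t[2]-=.114; print('pred tip px',proj(c,t),'10 up',proj(c,t+[0,0,.01]),t)
E
```

```text
top (np.float64(302.6222780569514), np.float64(209.3894472361809)) [587.72025694 156.20249892  36.        ]
top collar (np.float64(302.56), np.float64(209.4)) [587.25292795 156.22307931  39.        ] 25
pred tip px [302.33674956 208.6042952 ] 10 up [302.16226202 208.06003196] [0.58747908 0.15621303 0.05243971]
side (np.float64(300.19825853985265), np.float64(197.37307434695245)) [586.6852123  156.84995286  36.        ]
side collar (np.float64(299.8333333333333), np.float64(198.65972222222223)) [581.61080866 152.17034128  39.        ] 144
pred tip px [300.38307666 193.13646916] 10 up [300.21738529 190.53690389] [0.5875617  0.15607449 0.05259158]
```

The predicted tip projects onto the button axis in the side camera, at (300,193) against the visible pin at (300,192). I'll press down.

>>> drive_tool([
  {"rx":0,"ry":0,"rz":0,"x":0,"y":0,"z":0.008,"fingers":0},
  {"rx":0,"ry":0,"rz":0,"x":0,"y":0,"z":0.014,"fingers":0},
  {"rx":0,"ry":0,"rz":0,"x":0,"y":0,"z":0.017,"fingers":0},
  {"rx":0,"ry":0,"rz":0,"x":0,"y":0,"z":0.017,"fingers":0},
  {"rx":0,"ry":0,"rz":0,"x":0,"y":0,"z":0.017,"fingers":0},
])

```text
time: 32.3
ee_pos: [0.5873, 0.1557, 0.1496]
eef_rot: [0.683, 0.731, 0.0, -0.0]
ft_force: [-1.7, -0.2, 3.0]
width: 0.0138
```

>>> drive_tool([
  {"rx":0,"ry":0,"rz":0,"x":0,"y":0,"z":0.001,"fingers":0},
  {"rx":0,"ry":0,"rz":0,"x":0,"y":0,"z":0.002,"fingers":0},
  {"rx":0,"ry":0,"rz":0,"x":0,"y":0,"z":0.002,"fingers":0},
  {"rx":0,"ry":0,"rz":0,"x":0,"y":0,"z":0.002,"fingers":0},
])

```text
time: 32.8
ee_pos: [0.5874, 0.1557, 0.1475]
eef_rot: [0.683, 0.731, 0.0, 0.0]
ft_force: [-2.9, 0.2, 3.2]
width: 0.0138
```

>>> drive_tool([
  {"rx":0,"ry":0,"rz":0,"x":0,"y":0,"z":0.001,"fingers":0},
  {"rx":0,"ry":0,"rz":0,"x":0,"y":0,"z":0.0015,"fingers":0},
  {"rx":0,"ry":0,"rz":0,"x":0,"y":0,"z":0.0015,"fingers":0},
  {"rx":0,"ry":0,"rz":0,"x":0,"y":0,"z":0.0015,"fingers":0},
])

```text
time: 33.3
ee_pos: [0.5874, 0.1557, 0.1461]
eef_rot: [0.683, 0.731, 0.0, 0.0]
ft_force: [-2.7, -1.3, 4.9]
width: 0.0139
```

>>> drive_tool([
  {"rx":0,"ry":0,"rz":0,"x":0,"y":0,"z":0.001,"fingers":0},
  {"rx":0,"ry":0,"rz":0,"x":0,"y":0,"z":0.001,"fingers":0},
  {"rx":0,"ry":0,"rz":0,"x":0,"y":0,"z":0.001,"fingers":0},
])

```text
time: 33.67
ee_pos: [0.5876, 0.1558, 0.1458]
eef_rot: [0.683, 0.731, 0.0, 0.0]
ft_force: [-4.7, -0.3, 11.6]
width: 0.0138
```

The button is fully in: force rose from 5 to 11.6 N at the end stop. I'll hold briefly, then retract and take the stylus back.

>>> drive_tool([
  {"rx":0,"ry":0,"rz":0,"x":0,"y":0,"z":0,"fingers":0},
  {"rx":0,"ry":0,"rz":0,"x":0,"y":0,"z":0,"fingers":0},
  {"rx":0,"ry":0,"rz":0,"x":0,"y":0,"z":-0.01,"fingers":0},
  {"rx":0,"ry":0,"rz":0,"x":0,"y":0,"z":-0.03,"fingers":0},
  {"rx":0,"ry":0,"rz":0,"x":0,"y":0,"z":-0.042,"fingers":0},
  {"rx":0,"ry":0,"rz":0,"x":0,"y":0,"z":-0.042,"fingers":0},
  {"rx":0,"ry":0,"rz":0,"x":0,"y":0,"z":-0.042,"fingers":0},
  {"rx":0,"ry":0,"rz":0,"x":0,"y":0,"z":-0.042,"fingers":0},
])

```text
time: 34.67
ee_pos: [0.587, 0.1556, 0.1862]
eef_rot: [0.683, 0.731, -0.0, -0.0]
ft_force: [-0.4, 0.4, -0.1]
width: 0.0134
```

```bash
python3 - <<'E'
from edge import *
go((605.3,322.4,188,3))
c=shot('side'); P=cloud(c)
k=c['color'][130:250,240:400,::-1]; cv2.imwrite('pics/side11c.png',cv2.resize(k,None,fx=5,fy=5,interpolation=cv2.INTER_CUBIC))
E
```

```text
t 34.67 tcp [587.  155.6 186.2] yawY 3.87 tilt 0.06 w 13.4 f [-0.4  0.4 -0.1]
(605.3, 322.4, 188, 3) -> xyz [ 0.1651  0.0295 -0.0018] r [-0.0002  0.      0.0024] rows>= 3
```

View pics/side11c.png

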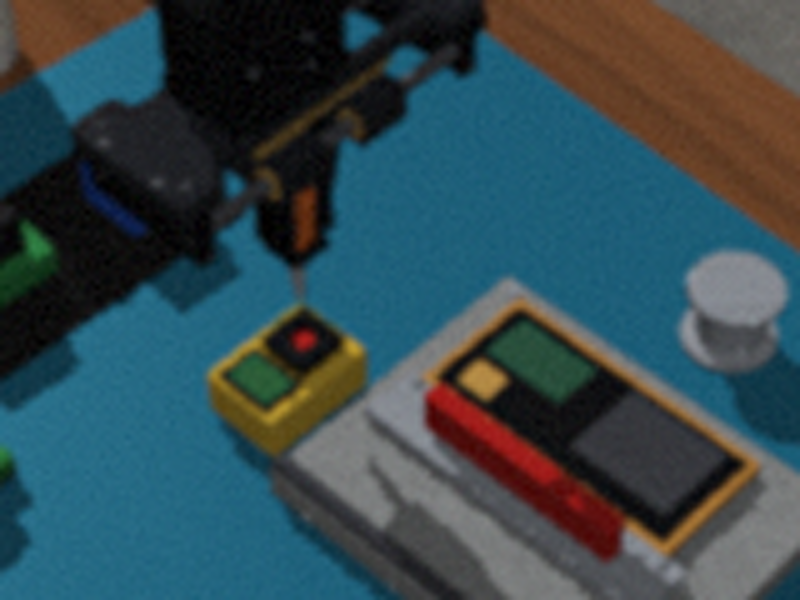

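The stylus is intact and vertical, and the straightedge hasn't moved. I'll go back over the holder.

>>> drive_tool([
  {"rx":0,"ry":0,"rz":0.0024,"x":0.05,"y":0.009,"z":0,"fingers":0},
  {"rx":0,"ry":0,"rz":0.0024,"x":0.1,"y":0.018,"z":0,"fingers":0},
  {"rx":0,"ry":0,"rz":0.0024,"x":0.145,"y":0.026,"z":0,"fingers":0},
  {"rx":0,"ry":0,"rz":0.0024,"x":0.165,"y":0.0295,"z":0,"fingers":0},
  {"rx":0,"ry":0,"rz":0.0024,"x":0.165,"y":0.0295,"z":0,"fingers":0},
  {"rx":0,"ry":0,"rz":0.0024,"x":0.165,"y":0.0295,"z":0,"fingers":0},
  {"rx":0,"ry":0,"rz":0.0024,"x":0.165,"y":0.0295,"z":0,"fingers":0},
  {"rx":0,"ry":0,"rz":0.0024,"x":0.165,"y":0.0295,"z":0,"fingers":0},
])

```text
time: 35.72
ee_pos: [0.6059, 0.3212, 0.1872]
eef_rot: [0.689, 0.725, 0.0, 0.0]
ft_force: [0.0, -0.2, -1.4]
width: 0.0141
```

```bash
python3 - <<'E'
from edge import *
go((605.3,322.4,170,3),(605.3,322.4,126.3,3))
E
```

```text
t 35.73 tcp [605.9 321.2 187.2] yawY 2.92 tilt 0.02 w 14.1 f [ 0.  -0.2 -1.4]
(605.3, 322.4, 170, 3) -> xyz [ 0.0012 -0.0006  0.0172] r [ 0.     -0.     -0.0002] rows>= 1
(605.3, 322.4, 126.3, 3) -> xyz [ 0.0012 -0.0006  0.0609] r [ 0.     -0.     -0.0002] rows>= 1
```

>>> drive_tool([
  {"rx":0,"ry":0,"rz":0,"x":0.001,"y":-0.0005,"z":0.01,"fingers":0},
  {"rx":0,"ry":0,"rz":0,"x":0.001,"y":-0.0005,"z":0.021,"fingers":0},
  {"rx":0,"ry":0,"rz":0,"x":0.001,"y":-0.0005,"z":0.021,"fingers":0},
  {"rx":0,"ry":0,"rz":0,"x":0.001,"y":-0.0005,"z":0.021,"fingers":0},
  {"rx":0,"ry":0,"rz":0,"x":0.001,"y":-0.0005,"z":0.021,"fingers":0},
])

```text
time: 36.35
ee_pos: [0.6053, 0.3234, 0.1662]
eef_rot: [0.688, 0.725, 0.0, 0.0]
ft_force: [-0.9, -0.3, -0.7]
width: 0.0137
```

```bash
python3 - <<'E'
from edge import *
go((605.3,322.4,126.3,3))
c=shot('side')
k=c['color'][80:220,200:340,::-1]; cv2.imwrite('pics/side12c.png',cv2.resize(k,None,fx=4,fy=4,interpolation=cv2.INTER_CUBIC))
E
```

```text
t 36.35 tcp [605.3 323.4 166.2] yawY 3.0 tilt 0.04 w 13.7 f [-0.9 -0.3 -0.7]
(605.3, 322.4, 126.3, 3) -> xyz [-0.001  -0.0001  0.0399] r [ 0.0001 -0.      0.    ] rows>= 1
```

View pics/side12c.png

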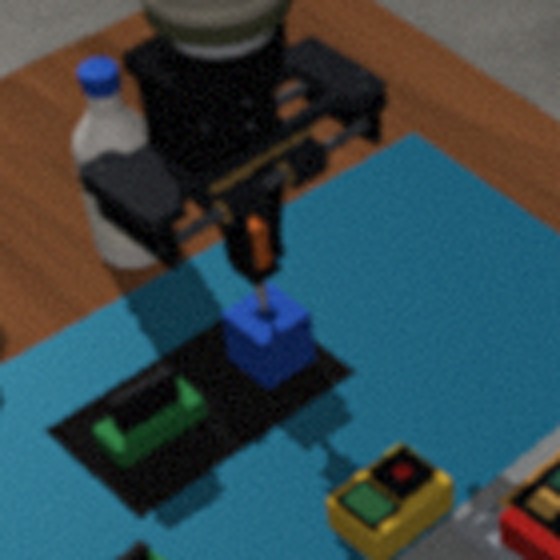

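>>> drive_tool([
  {"rx":0,"ry":0,"rz":0,"x":-0.001,"y":0,"z":0,"fingers":0},
  {"rx":0,"ry":0,"rz":0,"x":-0.001,"y":0,"z":0.005,"fingers":0},
  {"rx":0,"ry":0,"rz":0,"x":-0.001,"y":0,"z":0.01,"fingers":0},
  {"rx":0,"ry":0,"rz":0,"x":-0.001,"y":0,"z":0.015,"fingers":0},
  {"rx":0,"ry":0,"rz":0,"x":-0.001,"y":0,"z":0.015,"fingers":0},
])

```text
time: 37.02
ee_pos: [0.6049, 0.3222, 0.1502]
eef_rot: [0.688, 0.725, -0.0, -0.0]
ft_force: [-0.1, -0.2, -1.3]
width: 0.0138
```

>>> drive_tool([
  {"rx":0,"ry":0,"rz":0,"x":0,"y":0,"z":0.006,"fingers":0},
  {"rx":0,"ry":0,"rz":0,"x":0,"y":0,"z":0.012,"fingers":0},
  {"rx":0,"ry":0,"rz":0,"x":0,"y":0,"z":0.018,"fingers":0},
  {"rx":0,"ry":0,"rz":0,"x":0,"y":0,"z":0.021,"fingers":0},
  {"rx":0,"ry":0,"rz":0,"x":0,"y":0,"z":0.021,"fingers":0},
  {"rx":0,"ry":0,"rz":0,"x":0,"y":0,"z":0.021,"fingers":0},
])

```text
time: 37.78
ee_pos: [0.6053, 0.3224, 0.1301]
eef_rot: [0.688, 0.725, 0.0, 0.0]
ft_force: [-0.2, -0.4, -0.6]
width: 0.0139
```

```bash
python3 - <<'E'
from edge import *
go((605.3,322.4,126.3,3))
E
```

```text
t 37.77 tcp [605.3 322.4 130.1] yawY 3.0 tilt 0.02 w 13.9 f [-0.2 -0.4 -0.6]
(605.3, 322.4, 126.3, 3) -> xyz [0.     0.     0.0038] r [ 0.0001 -0.     -0.    ] rows>= 1
```

>>> drive_tool([
  {"rx":0,"ry":0,"rz":0,"x":0,"y":0,"z":0.002,"fingers":0},
  {"rx":0,"ry":0,"rz":0,"x":0,"y":0,"z":0.0038,"fingers":0},
  {"rx":0,"ry":0,"rz":0,"x":0,"y":0,"z":0.0038,"fingers":0},
  {"rx":0,"ry":0,"rz":0,"x":0,"y":0,"z":0.0038,"fingers":0},
])

```text
time: 38.28
ee_pos: [0.6052, 0.3223, 0.1263]
eef_rot: [0.688, 0.725, 0.0, 0.0]
ft_force: [-0.4, 0.1, 2.7]
width: 0.0137
```

>>> drive_tool([
  {"rx":0,"ry":0,"rz":0,"x":0,"y":0,"z":0,"fingers":0.6},
  {"rx":0,"ry":0,"rz":0,"x":0,"y":0,"z":0,"fingers":0.6},
  {"rx":0,"ry":0,"rz":0,"x":0,"y":0,"z":0,"fingers":0.6},
  {"rx":0,"ry":0,"rz":0,"x":0,"y":0,"z":0,"fingers":0.6},
  {"rx":0,"ry":0,"rz":0,"x":0,"y":0,"z":-0.03,"fingers":0.6},
  {"rx":0,"ry":0,"rz":0,"x":0,"y":0,"z":-0.08,"fingers":0.6},
  {"rx":0,"ry":0,"rz":0,"x":0,"y":0,"z":-0.1,"fingers":0.6},
])

```text
time: 39.15
ee_pos: [0.6062, 0.3225, 0.2294]
eef_rot: [0.688, 0.725, 0.002, 0.001]
ft_force: [-0.0, 0.3, -0.3]
width: 0.0521
```

```bash
python3 - <<'E'
from edge import *
go((608.7,19.9,223,3.85),(608.7,19.9,101,3.85))
c,P=check('side')
k=c['color'][80:260,200:400,::-1]; cv2.imwrite('pics/side13c.png',cv2.resize(k,None,fx=4,fy=3.3,interpolation=cv2.INTER_CUBIC))
E
```

```text
t 39.15 tcp [606.2 322.5 229.4] yawY 2.98 tilt 0.24 w 52.1 f [-0.   0.3 -0.3]
(608.7, 19.9, 223, 3.85) -> xyz [-0.3023 -0.0132  0.0057] r [ 0.0006 -0.0003 -0.0024] rows>= 5
(608.7, 19.9, 101, 3.85) -> xyz [-0.3025 -0.0137  0.1277] r [ 0.0006 -0.0003 -0.0024] rows>= 6
side rib c [607.2  16.6] size [ 14.7 120. ] ang 3.57 n 323 zmed 52.2
side button c [585.7 155.6] size [17.1 15.2] ang 79.45 n 29 zmed 35.9
side collar c [575.1 155.4] size [33.1 55. ] ang 88.94 n 116 zmed 37.9
side yellow c [572.1 154.1] size [68.2 51.8] ang 5.76 n 255 zmed 29.0
side styl c [603.7 321.7] size [14.  14.6] ang 1.12 n 35 zmed 86.7
side blue c [605.4 321.5] size [46.1 47.6] ang 2.27 n 212 zmed 45.1
side fin c [499.9 319.9] size [50.2 17.5] ang 3.93 n 98 zmed 50.1
```

View pics/side13c.png

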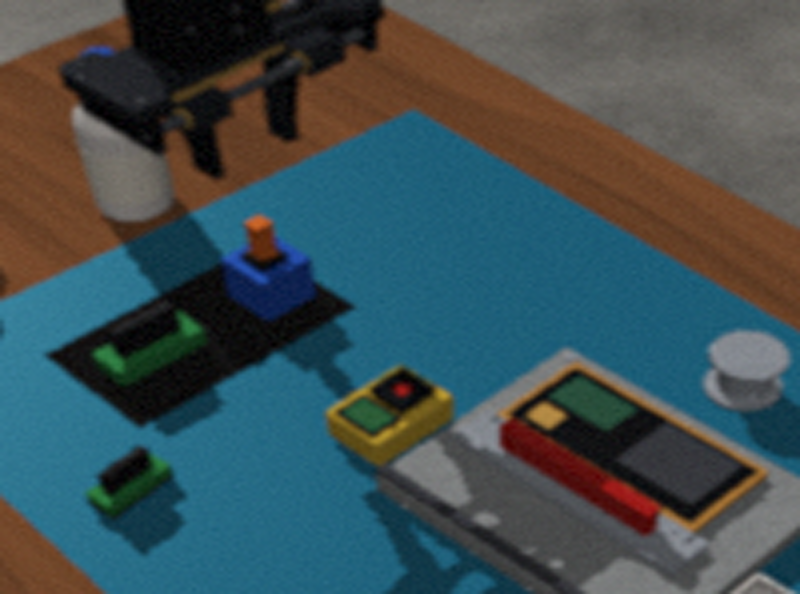

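The stylus is seated in its holder at (260,240) and the straightedge hasn't moved. I'll fetch it.

>>> drive_tool([
  {"rx":0,"ry":0,"rz":-0.0024,"x":-0.06,"y":-0.003,"z":0,"fingers":0.6},
  {"rx":0,"ry":0,"rz":-0.0024,"x":-0.12,"y":-0.006,"z":0,"fingers":0.6},
  {"rx":0,"ry":0,"rz":-0.0024,"x":-0.18,"y":-0.008,"z":0,"fingers":0.6},
  {"rx":0,"ry":0,"rz":-0.0024,"x":-0.24,"y":-0.011,"z":0,"fingers":0.6},
  {"rx":0,"ry":0,"rz":-0.0024,"x":-0.29,"y":-0.013,"z":0,"fingers":0.6},
  {"rx":0,"ry":0,"rz":-0.0024,"x":-0.302,"y":-0.013,"z":0,"fingers":0.6},
  {"rx":0,"ry":0,"rz":-0.0024,"x":-0.302,"y":-0.013,"z":0,"fingers":0.6},
  {"rx":0,"ry":0,"rz":-0.0024,"x":-0.302,"y":-0.013,"z":0.04,"fingers":0.6},
  {"rx":0,"ry":0,"rz":-0.0024,"x":-0.302,"y":-0.013,"z":0.07,"fingers":0.6},
  {"rx":0,"ry":0,"rz":-0.0024,"x":-0.302,"y":-0.013,"z":0.07,"fingers":0.6},
  {"rx":0,"ry":0,"rz":-0.0024,"x":-0.302,"y":-0.013,"z":0.07,"fingers":0.6},
  {"rx":0,"ry":0,"rz":-0.0024,"x":-0.302,"y":-0.013,"z":0.07,"fingers":0.6},
])

```text
time: 40.7
ee_pos: [0.6087, 0.0205, 0.1575]
eef_rot: [0.683, 0.731, 0.001, 0.001]
ft_force: [-1.4, -0.0, 0.7]
width: 0.0519
```

```bash
python3 - <<'E'
from edge import *
go((608.7,19.9,101.5,3.85))
E
```

```text
t 40.7 tcp [608.7  20.5 157.5] yawY 3.9 tilt 0.13 w 51.9 f [-1.4 -0.   0.7]
(608.7, 19.9, 101.5, 3.85) -> xyz [-0.0006 -0.0002  0.056 ] r [ 0.0003 -0.0001  0.0001] rows>= 1
```

>>> drive_tool([
  {"rx":0,"ry":0,"rz":0,"x":0,"y":0,"z":0.03,"fingers":0.6},
  {"rx":0,"ry":0,"rz":0,"x":0,"y":0,"z":0.05,"fingers":0.6},
  {"rx":0,"ry":0,"rz":0,"x":0,"y":0,"z":0.0545,"fingers":0.6},
  {"rx":0,"ry":0,"rz":0,"x":0,"y":0,"z":0.0545,"fingers":0.6},
  {"rx":0,"ry":0,"rz":0,"x":0,"y":0,"z":0.0545,"fingers":0.6},
  {"rx":0,"ry":0,"rz":0,"x":0,"y":0,"z":0.0545,"fingers":0},
  {"rx":0,"ry":0,"rz":0,"x":0,"y":0,"z":0.0545,"fingers":0},
  {"rx":0,"ry":0,"rz":0,"x":0,"y":0,"z":0.0545,"fingers":0},
  {"rx":0,"ry":0,"rz":0,"x":0,"y":0,"z":0.0545,"fingers":0},
  {"rx":0,"ry":0,"rz":0,"x":0,"y":0,"z":0.0545,"fingers":0},
  {"rx":0,"ry":0,"rz":0,"x":0,"y":0,"z":0.0545,"fingers":0},
  {"rx":0,"ry":0,"rz":0,"x":0,"y":0,"z":0.0545,"fingers":0},
], squeeze=30)

```text
time: 42.2
ee_pos: [0.608, 0.02, 0.1016]
eef_rot: [0.683, 0.731, 0.0, 0.0]
ft_force: [1.3, -0.9, -0.7]
width: 0.0118
```

>>> drive_tool([
  {"rx":0,"ry":0,"rz":0,"x":0,"y":0,"z":0,"fingers":0},
  {"rx":0,"ry":0,"rz":0,"x":0,"y":0,"z":0,"fingers":0},
])

```text
time: 42.45
ee_pos: [0.608, 0.02, 0.1016]
eef_rot: [0.683, 0.731, 0.0, 0.0]
ft_force: [-0.1, -0.1, -1.0]
width: 0.0116
```

```bash
python3 - <<'E'
from edge import *
go((530,-300,180,83),(530,-300,85,83))
E
```

```text
t 42.45 tcp [608.   20.  101.6] yawY 3.86 tilt 0.01 w 11.6 f [-0.1 -0.1 -1. ]
(530, -300, 180, 83) -> xyz [-0.314  -0.0994 -0.0784] r [ 0.      0.     -0.2198] rows>= 8
(530, -300, 85, 83) -> xyz [-0.3141 -0.0994  0.0166] r [ 0.      0.     -0.2198] rows>= 8
```

>>> drive_tool([
  {"rx":0,"ry":0,"rz":0,"x":0,"y":0,"z":-0.05,"fingers":0},
  {"rx":0,"ry":0,"rz":0,"x":0,"y":0,"z":-0.085,"fingers":0},
  {"rx":0,"ry":0,"rz":-0.025,"x":-0.04,"y":-0.012,"z":-0.085,"fingers":0},
  {"rx":0,"ry":0,"rz":-0.05,"x":-0.08,"y":-0.024,"z":-0.085,"fingers":0},
  {"rx":0,"ry":0,"rz":-0.075,"x":-0.12,"y":-0.036,"z":-0.085,"fingers":0},
  {"rx":0,"ry":0,"rz":-0.1,"x":-0.16,"y":-0.05,"z":-0.085,"fingers":0},
  {"rx":0,"ry":0,"rz":-0.125,"x":-0.2,"y":-0.062,"z":-0.085,"fingers":0},
  {"rx":0,"ry":0,"rz":-0.15,"x":-0.24,"y":-0.075,"z":-0.085,"fingers":0},
  {"rx":0,"ry":0,"rz":-0.175,"x":-0.28,"y":-0.09,"z":-0.085,"fingers":0},
  {"rx":0,"ry":0,"rz":-0.2,"x":-0.305,"y":-0.097,"z":-0.085,"fingers":0},
  {"rx":0,"ry":0,"rz":-0.22,"x":-0.315,"y":-0.099,"z":-0.085,"fingers":0},
  {"rx":0,"ry":0,"rz":-0.22,"x":-0.315,"y":-0.099,"z":-0.085,"fingers":0},
])

```text
time: 43.95
ee_pos: [0.5297, -0.3018, 0.1862]
eef_rot: [0.062, 0.998, 0.0, -0.0]
ft_force: [-0.3, 0.8, -1.9]
width: 0.012
```

>>> drive_tool([
  {"rx":0,"ry":0,"rz":0,"x":0,"y":0,"z":0,"fingers":0},
  {"rx":0,"ry":0,"rz":0,"x":0,"y":0,"z":0.04,"fingers":0},
  {"rx":0,"ry":0,"rz":0,"x":0,"y":0,"z":0.08,"fingers":0},
  {"rx":0,"ry":0,"rz":0,"x":0,"y":0,"z":0.093,"fingers":0},
  {"rx":0,"ry":0,"rz":0,"x":0,"y":0,"z":0.093,"fingers":0},
  {"rx":0,"ry":0,"rz":0,"x":0,"y":0,"z":0.093,"fingers":0},
])

```text
time: 44.7
ee_pos: [0.5314, -0.3013, 0.0952]
eef_rot: [0.061, 0.998, -0.0, 0.001]
ft_force: [-0.2, -1.2, -1.7]
width: 0.0116
```

```bash
python3 - <<'E'
from edge import *
go((530,-300,84,83.3))
c=shot('side','side14.png')
E
```

```text
t 44.7 tcp [ 531.4 -301.3   95.2] yawY 83.05 tilt 0.14 w 11.6 f [-0.2 -1.2 -1.7]
(530, -300, 84, 83.3) -> xyz [0.0015 0.0011 0.0112] r [-0.0001  0.0004 -0.0007] rows>= 1
```

View pics/side14.png

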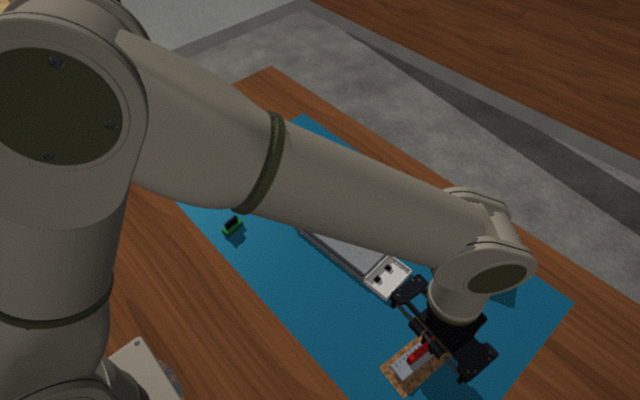

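The straightedge is over the cork at (415,360). I'll lower it the last 10 mm and release.

>>> drive_tool([
  {"rx":0,"ry":0,"rz":0,"x":0,"y":0,"z":0.005,"fingers":0},
  {"rx":0,"ry":0,"rz":0,"x":0,"y":0,"z":0.009,"fingers":0},
  {"rx":0,"ry":0,"rz":0,"x":0,"y":0,"z":0.0095,"fingers":0},
  {"rx":0,"ry":0,"rz":0,"x":0,"y":0,"z":0.0095,"fingers":0},
  {"rx":0,"ry":0,"rz":0,"x":0,"y":0,"z":0.0095,"fingers":0},
])

```text
time: 45.38
ee_pos: [0.5305, -0.301, 0.0841]
eef_rot: [0.061, 0.998, 0.0, 0.0]
ft_force: [0.2, 0.0, -2.2]
width: 0.0118
```

>>> drive_tool([
  {"rx":0,"ry":0,"rz":0,"x":0,"y":0,"z":0.0005,"fingers":0},
  {"rx":0,"ry":0,"rz":0,"x":0,"y":0,"z":0.0005,"fingers":0.6},
  {"rx":0,"ry":0,"rz":0,"x":0,"y":0,"z":0.0005,"fingers":0.6},
  {"rx":0,"ry":0,"rz":0,"x":0,"y":0,"z":0.0005,"fingers":0.6},
  {"rx":0,"ry":0,"rz":0,"x":0,"y":0,"z":0.0005,"fingers":0.6},
  {"rx":0,"ry":0,"rz":0,"x":0,"y":0,"z":-0.03,"fingers":0.6},
  {"rx":0,"ry":0,"rz":0,"x":0,"y":0,"z":-0.08,"fingers":0.6},
  {"rx":0,"ry":0,"rz":0,"x":0,"y":0,"z":-0.14,"fingers":0.6},
  {"rx":0,"ry":0,"rz":0,"x":0.05,"y":0.06,"z":-0.18,"fingers":0.6},
  {"rx":0,"ry":0,"rz":0,"x":0.1,"y":0.12,"z":-0.18,"fingers":0.6},
  {"rx":0,"ry":0,"rz":0,"x":0.1,"y":0.16,"z":-0.18,"fingers":0.6},
  {"rx":0,"ry":0,"rz":0,"x":0.1,"y":0.16,"z":-0.18,"fingers":0.6},
])

```text
time: 46.88
ee_pos: [0.45, -0.1264, 0.2647]
eef_rot: [0.058, 0.998, 0.001, 0.001]
ft_force: [0.7, -0.6, 0.5]
width: 0.0524
```

```bash
python3 - <<'E'
from edge import *
from see import se
se(('top',))
check('top','top15.png');shot('side','side15.png')
go((0,0,0,0))
E
```

```text
top rib c [ 583.5 -305.2] size [11.5 13.1] ang 3.69 n 26 zmed 34.8
top scraper c [501.1 320. ] size [67.2 31.3] ang 0.19 n 293 zmed 24.9
top fin c [501.9 319.5] size [48.4 11.4] ang 2.64 n 92 zmed 51.0
top rib c [0. 0.] size [0. 0.] ang 0.0 n 0 zmed nan
top button c [588.6 155.3] size [11.4 11. ] ang 3.92 n 21 zmed 35.3
top collar c [584.6 154.9] size [35.9 33.1] ang 0.9 n 104 zmed 38.1
top yellow c [574.9 155.2] size [65.  44.5] ang 1.55 n 145 zmed 29.9
top styl c [603.7 322.3] size [13.9 13.4] ang 5.14 n 36 zmed 87.4
top blue c [605.  323.3] size [43.3 45.1] ang 2.15 n 215 zmed 46.3
top fin c [501.9 319.7] size [48.5 12.2] ang 1.77 n 93 zmed 51.1
t 47.02 tcp [ 450.6 -130.4  264.3] yawY 83.09 tilt 0.04 w 52.1 f [ 1.2 -1.  -1.3]
(0, 0, 0, 0) -> xyz [0.4632 0.0752 0.2639] r [1.000e-04 1.000e-04 2.308e-01] rows>= 9
  return _methods._mean(a, axis=axis, dtype=dtype,
  ret = ret.dtype.type(ret / rcount)
```

View pics/top15.png

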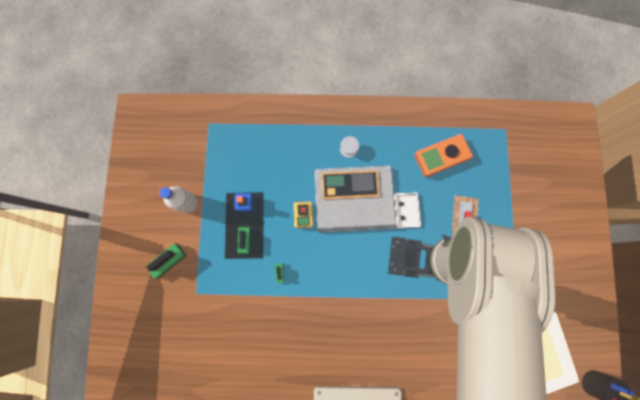

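View pics/side15.png

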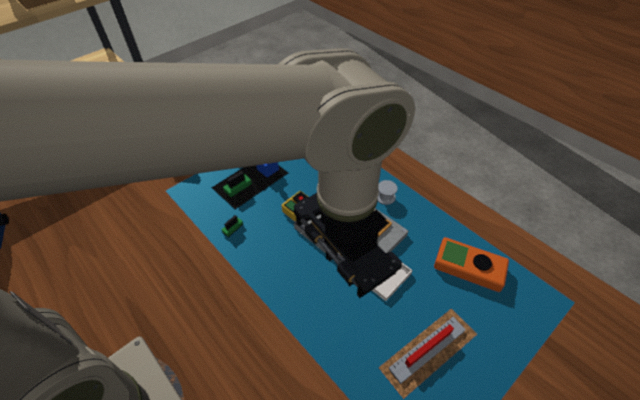

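```bash
python3 - <<'E'
from see import *
se(('side',))
for l in('bottle','spool','multimeter'): print(l,[np.round(d['centre'],3) for d in nets.find_in(l,'top')][:1])
E
```

```text
side rib c [ 530.5 -300.7] size [ 12.5 120.2] ang 83.05 n 426 zmed 35.4
side scraper c [500.  318.7] size [71.2 33.3] ang 3.56 n 374 zmed 25.6
side fin c [500.2 318.3] size [50.8 14. ] ang 3.37 n 100 zmed 49.7
bottle [array([0.596, 0.481, 0.103])]
spool [array([0.772, 0.027, 0.039])]
multimeter [array([ 0.75 , -0.241,  0.039])]
```

>>> drive_tool([
  {"rx":0,"ry":0,"rz":0,"x":0,"y":0,"z":0,"fingers":0.6},
  {"rx":0,"ry":0,"rz":0,"x":0,"y":0,"z":0,"fingers":0.6},
  {"rx":0,"ry":0,"rz":0,"x":0,"y":0,"z":0,"fingers":0.6},
  {"rx":0,"ry":0,"rz":0,"x":0,"y":0,"z":0,"fingers":0.6},
])

```text
time: 47.72
ee_pos: [0.4505, -0.13, 0.2641]
eef_rot: [0.06, 0.998, 0.0, 0.0]
ft_force: [0.0, 0.4, 0.3]
width: 0.0516
```

```bash
python3 -c "
from bench import workorder
print(workorder.close_job())"
```

```text
the job is handed in; nothing more can be done
None
```

I finished the whole task and handed it in at about 48 s on the robot's clock; handing in reports no verdict.

- **Chips:** There were two. I swept both along the lane into the waste tray with the middle-sized scraper, and the last overhead picture shows both still there. The fingers stayed above them throughout.
- **Straightedge and button:** I pushed the straightedge against the phone frame's edge until contact showed (about 7 N) and let go. With it lying there I pressed the zero button with the stylus to its end stop, where the force rose from about 5 to 11.6 N.
- **Tidying up:**
  - The stylus is back in its holder with the collar down; its top reads about 87 mm high, as at the start.
  - The scraper is standing on the tool mat.
  - The straightedge is on the cork pad, about 3 mm and 1° off the pad's centre and direction.
- **Bystanders:** The bottle, spool and multimeter read within about 4 mm of where they started, which is the detector's noise.

**Checks that disagreed or could not be made:**
- My first stylus grip closed on its collar (22 mm opening instead of 14), so I opened, went up 3.5 mm and gripped again.
- The straightedge's position at the phone edge differed by about 2 mm between the arm's reading and the cameras. Flushness rests on the felt contact and the edges looking parallel.
- While pressing the button there was also 3 to 5 N of sideways force. The button looked fully out again afterwards.

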